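# Make up the soldering kit and the stone-setting kit

## Task

Make up two bench kits from the stock. Set the flux pot, the spool of solder wire and the small soldering block in the empty black sheet-metal tray, and the loupe and the white-handled graver in the empty wooden tray, each thing flat on the tray's floor the way up it stood and none on top of another. Leave the large soldering block and the scriber where they are.

Things in the scene. Friction and masses are not known exactly. Their poses are not given: they have to be found in the camera images.
- steel_tray: the soldering tray: an empty shallow black sheet-metal tray, fixed to the bench, 74 x 160 mm, 10 mm high, walls 2 mm; its floor is 2 mm above its underside, inside it measures 70 x 156 mm. Origin: centre of the underside; x along the short side, y along the long side, z up
- wood_tray: the setting tray: an empty shallow brown wooden tray with a small brass pin at each corner, fixed to the bench, 80 x 150 mm, 12 mm high, walls 5 mm; its floor is 5 mm above its underside, inside it measures 70 x 140 mm. Origin: centre of the underside; x along the short side, y along the long side, z up
- flux_pot_mid (a point): the flux pot: a round glass pot with a white screw lid, 45 mm in diameter and 25 mm high (the lid is the upper 10 mm), 0.11 kg, standing on its base. Point: its centre, half-way up; z up
- solder_spool_mid (a point): the spool of solder wire: a small spool with pale wooden flanges and bright wire, standing on end; flanges 38 mm in diameter and 3 mm thick at top and bottom, 26 mm high in all, the wire between them 33 mm in diameter, 0.06 kg. Point: its centre, half-way up; z along its axis, up
- small_block_mid (a point): the small soldering block: a little pale tan rounded block, 21 x 27 mm and 10 mm high, 0.03 kg, lying flat. Point: its centre, half-way up; x across the 21 mm, y along the 27 mm, z up
- eye_loupe_mid (a point): the loupe: a black eyepiece standing on its wide flange (38 mm in diameter, 9 mm high); above that the barrel is 24 mm in diameter; 32 mm high in all, 0.04 kg. Point: its centre, half-way up; z up
- graver_mid (a point): the graver: a lying hand tool with a white handle and a short dark blade, 15 mm wide (12 mm between flat sides where it is gripped), 88 mm long, 15 mm high, 0.03 kg. Point: its centre, half-way up; y along its length, x across, z up
- large_block: the large soldering block, grey-brown, 59 x 63 mm and 26 mm high, loose; belongs to neither kit and stays where it is. Origin: centre of its underside
- boxwood_scriber: the scriber, a lying pointed tool with a yellowish wooden handle, 12 x 116 mm and 12 mm high, loose; belongs to neither kit and stays where it is. Origin: centre of its underside; y along its length
There are look-alikes about, which are no part of the job. Of the things that look like the part that bears eye_loupe_mid, take the one that is farthest to the robot's right at the start.

How it is judged:
By the outcome, as a careful person would: the job done as asked, in the order asked, and still so for the second after the job is handed in, with the robot touching nothing.
It also fails if it takes over 102 s, if anything falls off the work surface, if the arm or the gripper's body presses on something with over 40 N, if the wrist force passes 120 N, or if a joint passes its speed limit or range.

## Robot

A 6-joint arm with a two-finger parallel gripper is mounted at the origin on a cart in front of the work surface, level with it; the furniture and walls round the work are solid. World frame = base frame: x ahead of the robot, y to its left, z up, the work surface at z = 0. Lengths are in m, angles in rad, forces in N, time in s.
With the tool pointing down it reaches from about 0.425 to 1.125 m from the base axis. Payload 14.9 kg.
Tool frame: the origin (TCP) lies on the centre line of the jaws, within the pads' length; the fingertips stand 22 mm ahead of it and the grasp point (between the pads) lies 3 mm ahead of it; y points along the fingers, x is the direction in which the jaws open and shut, and the axes are right-handed (so a half turn about y gives the same grasp; the last joint's range is limited). The gripper opens to 91 mm and grips with 3 to 60 N. Pads are 32 mm wide; open, the fingers measure 118 mm over their backs; the gripper's body (76 mm by 178 mm) begins 60 mm behind the grasp point.
Start: joints at [-1.34, 0.379, 1.734, -0, 1.028, -0.033], TCP at [0.183, -0.676, 0.236] pointing down, gripper open.
Joint ranges: [-2.77, 2.77], [-0.74, 2.19], [0, 2.66], [-1.06, 4.2], [0.31, 2.87], [-3.08, 3.08]. Speed limits (rad/s): [1.89, 1.89, 2.39, 3.14, 3.14, 3.14].

## Interface

Orientations are given as a 3x3 rotation matrix whose columns are the frame's x, y, z axes.
In Python, from bench import * gives the robot as it stands.
- The arm moves only by the shell command python3 -m crank 'ROWS' [OPENING]. ROWS is JSON, a list of rows, each an object with "offset": the shift along the tool's x, y, z in units of 0.12 m (1.0 is 0.12 m), a list of three; "turn": the turn, a rotation vector about the tool's x, y, z in units of 45 degrees (1.0 is 45 degrees), a list of three. In form: [{"offset": [x, y, z], "turn": [rx, ry, rz]}, ...]. A call has 1 to 10 rows; each row is the pose to reach, as a shift and turn from the pose measured when the call began, along the tool's axes at that moment; what a row does not reach only later rows make up. A row lasts 1/10 s, in which the tool goes at most 50 mm and 8.59 degrees, less where a joint would pass 70% of its speed; a pose out of reach is approached as far as the arm can. A call with a number of a shift or a turn outside -1 to 1 is refused whole. A call with a gripper value outside its range is refused whole. OPENING is the opening, from -1 (shut) to 1 (fully open), set as the call begins (- or left out, the last holds). The fingers move at their own pace and stop on an object; the grip force is fixed at half the most. Time passes only in rows, so rows that repeat a pose let the fingers close. It gives the time, the measured TCP pose, the force and the opening at its end, in the units of the state.
- state(): the state, without advancing time (a new reading comes with each control period).
- read_camera(name): name is "scene" or "top"; returns a dict with "img" (400x640x3 uint8, blue, green, red), "fov_y" (degrees; the focal length in pixels is half the picture's height over the tangent of half this angle, whatever the lens; pixels are square), "cx", "cy" (the principal point, pixels), "k1" (the pictures are not rectified: a ray, as slopes to the right and down, at radius r is drawn at 1 + k1 r^2 times it, then the intrinsics apply), "T" (4x4, takes a point from camera to world coordinates). Camera axes: x right, y up, looking along -z (the intrinsics and any distortion apply to the point x, -y, -z); pixel columns grow to the right and rows downward; lengths in m; the calibration is good to about 2 mm. A picture is of the moment at which its call begins. There is no depth.
- close_job(): hands the job in, once; it reports no verdict.
The state is a dict: "t": time; "joints": joint angles; "joint_vel": joint speeds; "joint_torque": joint torques, N m; "position": TCP position; "ee_rot": TCP orientation; "force": force on the tool from outside, world axes, zero at the start; "ft_torque": the same for the moment, N m; "opening": opening from 0.0 (shut) to 1.0 (fully open).
Only numpy, scipy, OpenCV 4.12 (cv2) and the standard library are available. Lean on these libraries where they do the work, as an engineer would, in place of code of your own. Each camera call takes 0.05 s, during which the arm holds its last target.

## Working session

There is one attempt and no reset: what is moved stays moved. The work goes in short steps, Python scripts to look and compute and a shell command to move; the robot and the scene stay as the last step left them, time stands still between calls to the robot, and variables do not carry over. Pictures are saved under pics/ and viewed, and the job is handed in when it is done.

```bash
ls; mkdir -p pics; python3 - <<'E'
from bench import *
import cv2
for n in("scene","top"):
    c=read_camera(n); cv2.imwrite(f"pics/{n}0.png",c["img"]); print(n,c["fov_y"],c["cx"],c["cy"],c["k1"],c["T"])
print(state())
E
```

```text
pics
scene 49.79692122572368 319.6697703785376 201.29392667301224 0.0313246833887939 [[-0.88544322  0.34262042 -0.31400885  0.16087355]
 [-0.46472933 -0.64675272  0.6047624   0.84489161]
 [ 0.00411787  0.68141189  0.73188857  0.97599516]
 [ 0.          0.          0.          1.        ]]
top 50.364801091433236 316.0551606085711 205.28771261859492 -0.013232326455226791 [[-0.01963215  0.9965408  -0.08075275  0.44702965]
 [-0.99978478 -0.01902588  0.00827046  0.07536238]
 [ 0.00670546  0.08089773  0.99669985  1.16653315]
 [ 0.          0.          0.          1.        ]]
{'t': 0.1, 'joints': array([-1.34030042e+00,  3.79320156e-01,  1.73470990e+00, -8.32022408e-06,
        1.02849983e+00, -3.32724361e-02]), 'joint_vel': array([ 4.95024926e-06, -7.97655525e-04, -2.33324996e-03,  4.28454279e-04,
        3.16464508e-04,  5.67059048e-04]), 'joint_torque': array([ 6.67417280e-04, -7.65036607e+01, -4.35292590e+01,  6.52225851e-02,
        3.98460799e-02, -4.83507506e-06]), 'position': array([ 0.18244154, -0.67547089,  0.23538517]), 'ee_rot': array([[ 2.60724449e-01, -2.21059645e-04,  9.65413234e-01],
       [-9.65412805e-01,  9.10822610e-04,  2.60724541e-01],
       [-9.36955876e-04, -9.99999561e-01,  2.40599113e-05]]), 'force': array([ 0.1931532 , -0.15846625, -0.63047105]), 'ft_torque': array([ 0.01529865, -0.03137251,  0.00092103]), 'opening': 0.9997815265093548}
```

View pics/scene0.png

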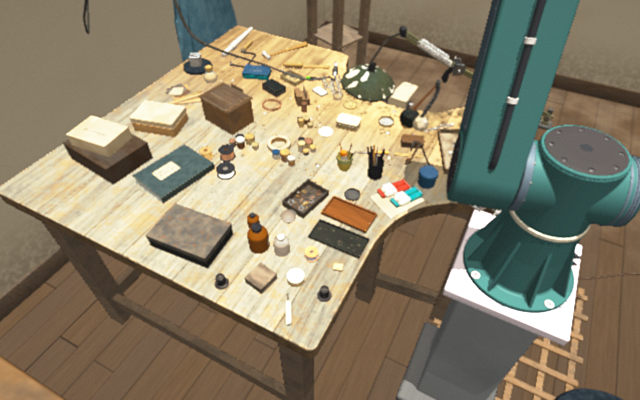

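View pics/top0.png

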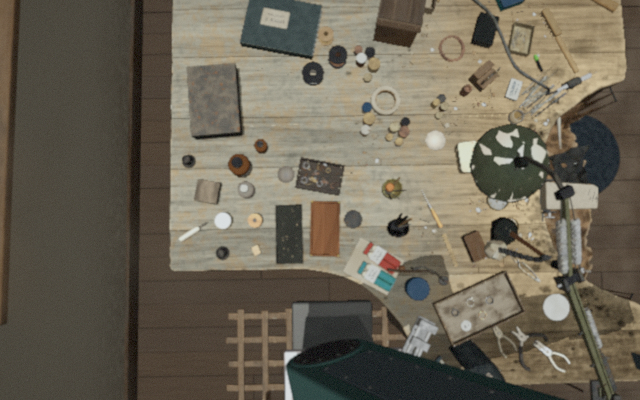

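```bash
python3 - <<'E'
import cv2
a=cv2.imread("pics/top0.png"); b=cv2.imread("pics/scene0.png")
cv2.imwrite("pics/t1.png",cv2.resize(a[130:280,165:365],None,fx=4,fy=4,interpolation=2))
cv2.imwrite("pics/s1.png",cv2.resize(b[170:330,190:390],None,fx=4,fy=3.75,interpolation=2)[:600])
cv2.imwrite("pics/t2.png",cv2.resize(a[30:150,270:470],None,fx=4,fy=4,interpolation=2))
cv2.imwrite("pics/s2.png",cv2.resize(b[30:190,170:430],None,fx=3,fy=3,interpolation=2))
E
```

```text
(no output)
```

View pics/t1.png

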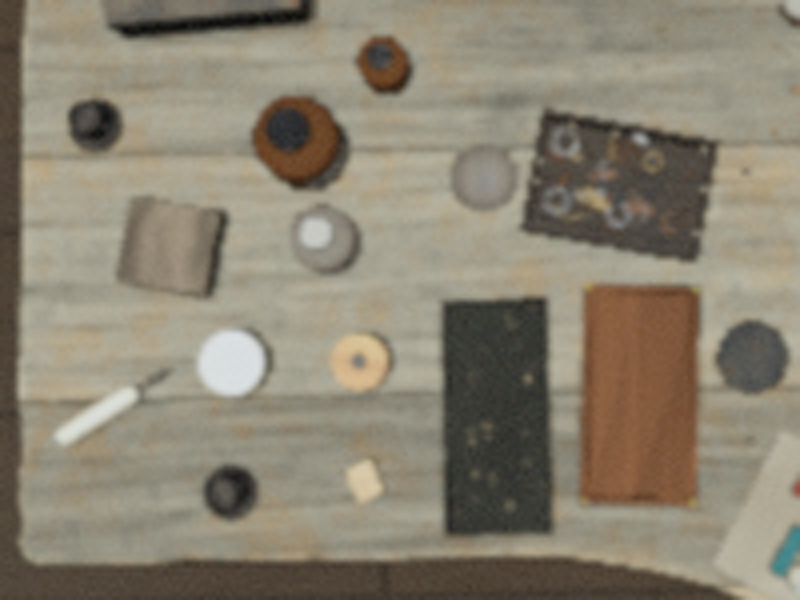

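View pics/s1.png

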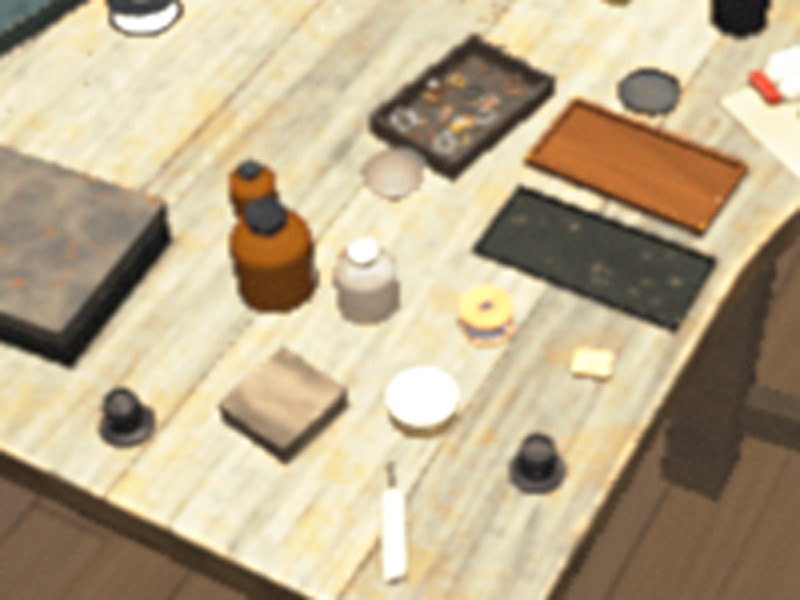

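View pics/t2.png

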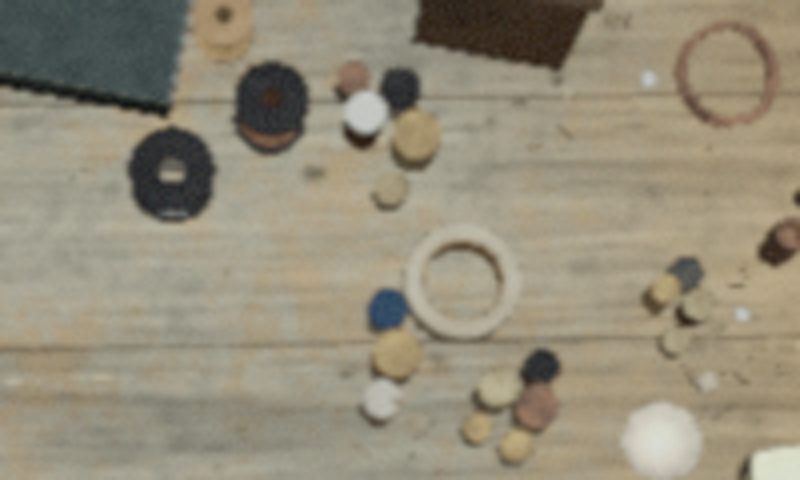

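View pics/s2.png

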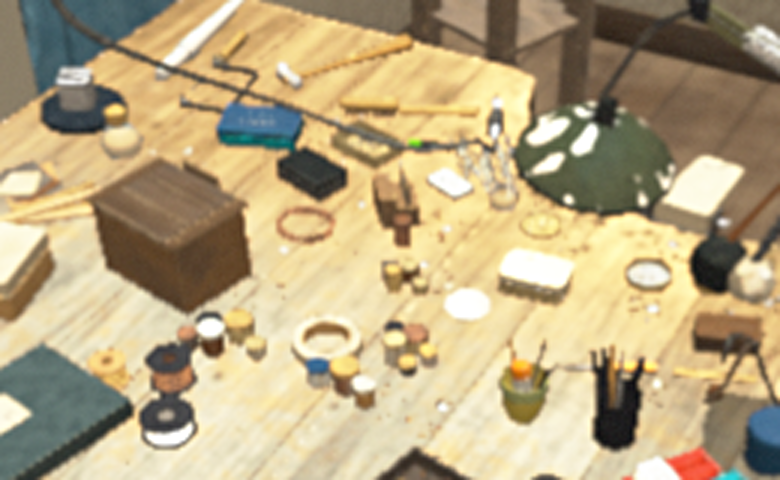

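```bash
cat > h.py <<'E'
import numpy as np, cv2
from bench import *
def cam(n,save=None):
    c=read_camera(n)
    if save: cv2.imwrite(save,c["img"])
    return c
def K(c):
    f=c["img"].shape[0]/2/np.tan(np.radians(c["fov_y"]/2)); return f
def ray(c,uv):
    f=K(c); d=np.array([(uv[0]-c["cx"])/f,(uv[1]-c["cy"])/f]); s=d.copy()
    for _ in range(20): s=d/(1+c["k1"]*(s@s))
    v=c["T"][:3,:3]@np.array([s[0],-s[1],-1]); return c["T"][:3,3],v/np.linalg.norm(v)
def onplane(c,uv,z):
    o,v=ray(c,uv); return o+v*(z-o[2])/v[2]
def proj(c,p):
    q=c["T"][:3,:3].T@(np.asarray(p)-c["T"][:3,3]); s=np.array([q[0],-q[1]])/-q[2]
    s=s*(1+c["k1"]*(s@s)); return s*K(c)+[c["cx"],c["cy"]]
def tri(c1,u1,c2,u2):
    o1,v1=ray(c1,u1);o2,v2=ray(c2,u2)
    A=np.stack([v1,-v2],1); t=np.linalg.lstsq(A,o2-o1,rcond=None)[0]
    p,q=o1+v1*t[0],o2+v2*t[1]; return (p+q)/2,np.linalg.norm(p-q)
def blob(img,near,fn,rad=25):
    """largest blob of mask fn(hsv) near a pixel"""
    hsv=cv2.cvtColor(img,cv2.COLOR_BGR2HSV).astype(int); m=fn(hsv).astype(np.uint8)
    w=np.zeros_like(m); cv2.circle(w,tuple(near),rad,1,-1); m&=w
    n,l,s,ce=cv2.connectedComponentsWithStats(m)
    i=1+np.argmax(s[1:,4]); return ce[i],s[i],(l==i).astype(np.uint8)
E
python3 - <<'E'
from h import *
t=cam("top");s=cam("scene")
def hsvat(c,u): 
    h=cv2.cvtColor(c["img"],cv2.COLOR_BGR2HSV); return h[u[1],u[0]]
P={"pot":((222,220),(295,276)),"spool":((255,220),(311,252)),"blk":((256,250),(338,267)),"loupe":((222,250),(324,289)),"grav":((190,233),(289,312)),"steel":((289,233),(339,238)),"wood":((325,228),(349,214)),"bench":((240,235),(320,280))}
for k,(a,b) in P.items():
    p,e=tri(t,a,s,b); print(k,p.round(3),round(e,4),hsvat(t,a),hsvat(s,b),onplane(t,a,.0).round(3))
E
```

```text
pot [0.505 0.32  0.019] 0.0005 [100   7 223] [  0   0 255] [0.506 0.324 0.   ]
spool [0.504 0.232 0.018] 0.0016 [ 15  34 136] [ 13  86 217] [0.504 0.234 0.   ]
blk [0.422 0.232 0.002] 0.0001 [ 20  59 213] [ 28  48 255] [0.422 0.232 0.   ]
loupe [0.422 0.32  0.018] 0.0048 [10 24 63] [ 16  47 131] [0.424 0.324 0.   ]
grav [0.471 0.41  0.005] 0.0016 [ 45   7 220] [  0   0 255] [0.472 0.412 0.   ]
steel [0.465 0.141 0.   ] 0.0034 [43 31 57] [24 35 72] [0.467 0.141 0.   ]
wood [ 0.478  0.042 -0.002] 0.001 [ 13 136 133] [ 13 186 188] [0.479 0.042 0.   ]
bench [ 0.459  0.277 -0.025] 0.011 [ 20  45 154] [ 21  65 221] [0.464 0.275 0.   ]
```

```bash
python3 - <<'E'
from h import *
t=cam("top");s=cam("scene")
print("t",state()["t"])
# pot lid / spool upper flange / block / handle: colour blobs in both views
F={
"pot":((222,220),(295,274),lambda h:(h[...,1]<25)&(h[...,2]>190),lambda h:(h[...,1]<15)&(h[...,2]>245),14),
"spool":((255,220),(311,248),lambda h:(h[...,1]>85)&(h[...,2]>140)&(h[...,0]<25),lambda h:(h[...,1]>75)&(h[...,2]>200)&(h[...,0]<28),9),
"blk":((256,250),(338,267),lambda h:(h[...,2]>190),lambda h:(h[...,2]>240),9),
"loupe":((222,253),(324,293),lambda h:(h[...,2]<100),lambda h:(h[...,2]<135),14),
"grav":((190,232),(289,312),lambda h:(h[...,1]<30)&(h[...,2]>190),lambda h:(h[...,1]<20)&(h[...,2]>240),22),
"steel":((289,233),(339,238),lambda h:(h[...,2]<85),lambda h:(h[...,2]<120),45),
"wood":((325,228),(349,214),lambda h:(h[...,1]>110)&(h[...,0]<18),lambda h:(h[...,1]>140)&(h[...,0]<18),45)}
for k,(a,b,fa,fb,r) in F.items():
    ca,sa,ma=blob(t["img"],a,fa,r); cb,sb,mb=blob(s["img"],b,fb,r)
    p,e=tri(t,ca,s,cb); print(k,ca.round(1),sa,cb.round(1),sb,"tri",p.round(4),round(e,4))
    c=max(cv2.findContours(ma,0,2)[0],key=cv2.contourArea); print("   rect",[np.round(x,1) for x in cv2.minAreaRect(c)])
    c=max(cv2.findContours(mb,0,2)[0],key=cv2.contourArea); print("   srect",[np.round(x,1) for x in cv2.minAreaRect(c)])
    for c0,m,n in((t,ma,'t'),(s,mb,'s')): 
        im=c0["img"].copy(); x,y=(a if n=='t' else b); cc=cv2.findContours(m,0,2)[0]
        big=cv2.resize(im,None,fx=6,fy=6,interpolation=0); cv2.drawContours(big,[q*6+3 for q in cc],-1,(0,255,0),1)
        R=30; np.save(f"/tmp/{k}{n}.npy",cv2.resize(big[6*(y-R):6*(y+R),6*(x-R):6*(x+R)],(190,190)))
g=np.vstack([np.hstack([np.load(f"/tmp/{k}{n}.npy") for k in ks]) for ks in (["pot","spool","blk","loupe"],) for n in "ts"]+[np.hstack([np.load(f"/tmp/{k}{n}.npy") for k in ("grav","steel") for n in "ts"])])
cv2.imwrite("pics/m1.png",g)
E
```

```text
t 0.3
pot [222.1 220.3] [214 213  17  16 209] [295.1 274.9] [287 268  17  15 207] tri [0.5044 0.3192 0.023 ] 0.0007
   rect [array([222. , 220.5]), array([15., 16.]), np.float64(90.0)]
   srect [array([295., 275.]), array([14., 16.]), np.float64(90.0)]
spool [258.8 221.7] [256 217   6  10  23] [311.  251.8] [302 246  16  12  91] tri [0.5035 0.2242 0.009 ] 0.01
   rect [array([259., 222.]), array([4.2, 9.9]), np.float64(45.0)]
   srect [array([310.2, 251.7]), array([10.7, 14.4]), np.float64(77.5)]
blk [255.4 249.8] [252 246   8   9  53] [337.6 265.7] [333 262  10   8  65] tri [0.4233 0.2323 0.0079] 0.0003
   rect [array([255.4, 249.8]), array([8. , 6.3]), np.float64(63.4)]
   srect [array([337.5, 265.5]), array([7., 9.]), np.float64(90.0)]
loupe [222.2 252.4] [216 246  13  14 139] [323.9 293.9] [318 286  13  16 161] tri [0.4177 0.3234 0.0029] 0.0001
   rect [array([222.3, 252.3]), array([12. , 12.7]), np.float64(45.0)]
   srect [array([324. , 293.5]), array([15., 12.]), np.float64(90.0)]
grav [188.5 233.3] [179 227  20  14  89] [288.  311.9] [286 301   5  23 110] tri [0.4713 0.4132 0.0095] 0.0002
   rect [array([188.4, 233.4]), array([ 3.9, 21.9]), np.float64(56.3)]
   srect [array([288., 312.]), array([22.,  4.]), np.float64(90.0)]
steel [288.6 234.1] [ 276  205   27   59 1486] [338.9 238.3] [ 308  220   61   39 1180] tri [0.4634 0.142  0.0012] 0.0009
   rect [array([289., 234.]), array([58., 26.]), np.float64(90.0)]
   srect [array([338.3, 237.9]), array([57.4, 22.2]), np.float64(22.4)]
wood [324.6 228.6] [ 310  202   29   54 1490] [349.1 213.5] [ 322  196   54   36 1000] tri [0.4769 0.0437 0.0026] 0.0001
   rect [array([324. , 228.5]), array([53., 28.]), np.float64(90.0)]
   srect [array([348.6, 213.2]), array([50.7, 21.4]), np.float64(23.2)]
```

View pics/m1.png

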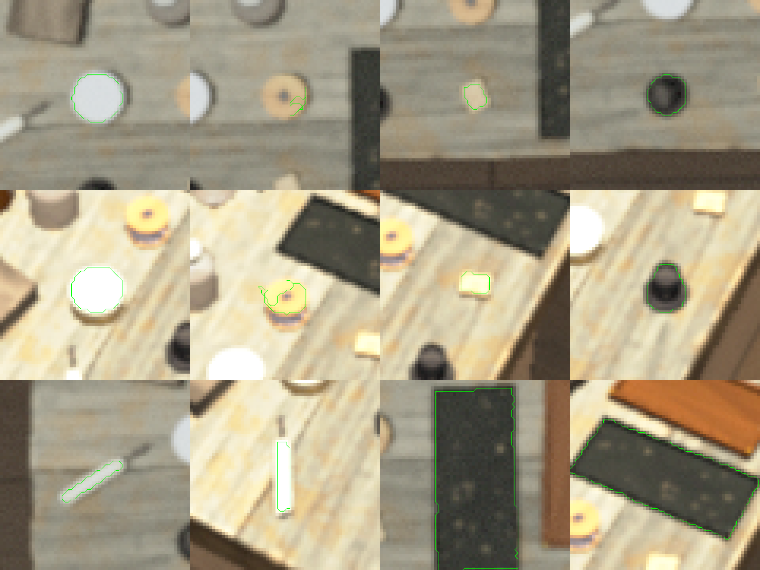

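```bash
python3 - <<'E'
import cv2
a=cv2.imread("pics/top0.png"); b=cv2.imread("pics/scene0.png")
cv2.imwrite("pics/t3.png",cv2.resize(a[100:400,340:640],None,fx=2,fy=2,interpolation=2))
cv2.imwrite("pics/s3.png",cv2.resize(b[0:200,330:640],None,fx=2.5,fy=2.5,interpolation=2))
E
```

```text
(no output)
```

View pics/t3.png

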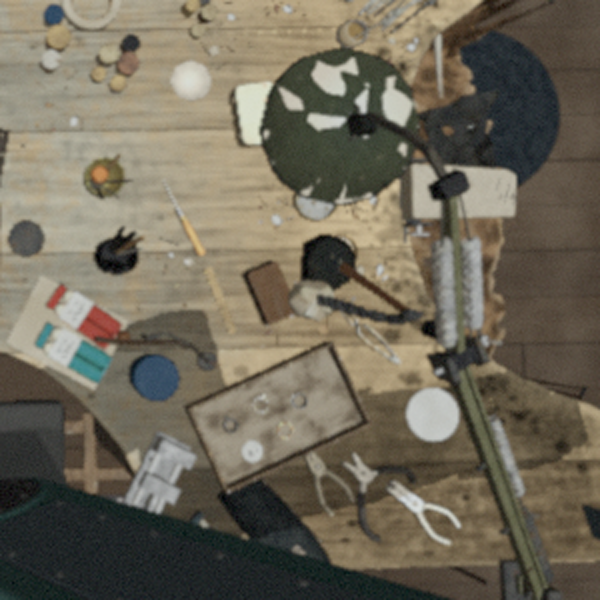

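View pics/s3.png

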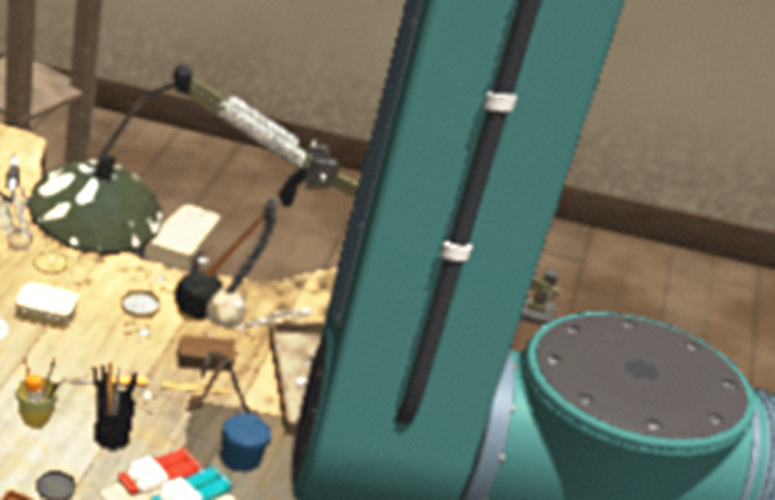

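```bash
python3 - <<'E'
from h import *
t=cam("top");s=cam("scene")
for n,a,b in [("elbow",(569,279),(458,66)),("upjoint",(564,192),(403,31)),("shadetop",(520,162),(372,67)),("post_tip hook",(550,257),(438,84)),("bigbottle",(237,161.5),(256.5,218)),("whitebot",(244,188.2),(281,235)),("lgblk",(208,191),(262,273)),("pens top",(398,224),(374,150)),("scriberA",(424,196),(394,177)),("spoolhole",(254.5,220.2),(311.7,251.3))]:
    p,e=tri(t,a,s,b); print(n,p.round(3),round(e,4))
for p in [(.183,-.676,.236),(.183,-.676,.0),(.12,-.45,.6),(0,0,.2),(.1,-.4,.3)]: print(p,proj(t,p).round(),proj(s,p).round())
E
```

```text
elbow [ 0.352 -0.465  0.265] 0.0028
upjoint [ 0.528 -0.406  0.365] 0.0003
shadetop [ 0.611 -0.392  0.23 ] 0.0012
post_tip hook [ 0.398 -0.47   0.185] 0.0036
bigbottle [0.648 0.263 0.114] 0.004
whitebot [0.584 0.253 0.068] 0.0005
lgblk [0.583 0.356 0.026] 0.001
pens top [ 0.482 -0.135  0.115] 0.001
scriberA [ 0.508 -0.275 -0.109] 0.1302
spoolhole [0.503 0.232 0.022] 0.0001
(0.183, -0.676, 0.236) [662. 355.] [523.  57.]
(0.183, -0.676, 0.0) [592. 332.] [500. 115.]
(0.12, -0.45, 0.6) [722. 484.] [587. -37.]
(0, 0, 0.2) [351. 444.] [544. 217.]
(0.1, -0.4, 0.3) [556. 410.] [543.  87.]
```

```bash
python3 - <<'E'
from h import *
t=cam("top");s=cam("scene")
def rect(c,near,fn,r,z):
    ce,st,m=blob(c["img"],near,fn,r); q=max(cv2.findContours(m,0,1)[0],key=cv2.contourArea)[:,0].astype(float)
    # grow by half pixel outward
    q+=0.5*(q-q.mean(0))/np.linalg.norm(q-q.mean(0),axis=1)[:,None]
    w=np.array([onplane(c,p,z)[:2] for p in q]).astype(np.float32)*1000
    (x,y),(a,b),an=cv2.minAreaRect(w); 
    if a<b: a,b,an=b,a,an+90
    return np.round([x,y,a,b,(an+90)%180-90],1)
for k,a,b,fa,fb,r,z in [
("steel",(289,233),(339,238),lambda h:(h[...,2]<95),lambda h:(h[...,2]<125),45,.010),
("wood",(325,228),(349,214),lambda h:(h[...,1]>95)&(h[...,0]<18),lambda h:(h[...,1]>130)&(h[...,0]<18)&(h[...,2]>60),45,.012),
("blk",(256,250),(338,267),lambda h:(h[...,2]>182),lambda h:(h[...,2]>238)&(h[...,1]>10),9,.010),
("grav",(190,232),(289,312),lambda h:(h[...,1]<32)&(h[...,2]>180),lambda h:(h[...,1]<22)&(h[...,2]>235),22,.012),
("pot",(222,220),(295,274),lambda h:(h[...,1]<25)&(h[...,2]>180),lambda h:(h[...,1]<15)&(h[...,2]>245),14,.025),
("loupe",(222,253),(324,293),lambda h:(h[...,2]<105),lambda h:(h[...,2]<145),12,.009)]:
    print(k,"top",rect(t,a,fa,r,z),"scene",rect(s,b,fb,r,z))
for n,a,b in [("tip",(208,222.5),(287.8,294)),("butt",(178.8,240),(288.5,324)),
 ("loupe top",(223,252),(324,287.5)),("st c1",(276,205),(0,0)),("blkc",(255.6,250),(338,266.5))]:
    print(n,onplane(t,a,.01).round(4),tri(t,a,s,b)[0].round(4))
for p in [(.42,.322,0),(.42,.322,.032),(.495,.367,.008)]: print(proj(t,p).round(1),proj(s,p).round(1))
E
```

```text
steel top [464.4 140.7 159.7  73.2  -1.1] scene [ 4.632e+02  1.471e+02  1.623e+02  8.040e+01 -4.000e-01]
wood top [477.5  44.7 149.8  79.2  -2.8] scene [476.4  50.2 151.   85.4  -2.5]
blk top [422.5 232.   25.7  21.7  23.7] scene [423.3 233.2  26.9  25.5  25.4]
grav top [471.3 412.   62.8  14.8 -57.2] scene [470.7 413.9  62.4  12.3 -60.4]
pot top [504.8 319.   45.7  45.6  -0.6] scene [504.2 320.5  46.   44.3 -61.2]
loupe top [418.3 321.9  36.7  35.4 -45.7] scene [417.7 325.9  46.4  35.8 -62.4]
tip [0.4994 0.3602 0.01  ] [ 0.5008  0.3638 -0.003 ]
butt [0.4535 0.4393 0.01  ] [0.4538 0.4398 0.0086]
loupe top [0.4189 0.3196 0.01  ] [0.42   0.3173 0.0228]
st c1 [0.5436 0.175  0.01  ] [0.6086 0.3359 0.7296]
blkc [0.4226 0.2316 0.01  ] [0.4223 0.2322 0.0049]
[222.9 251.5] [323.4 293.7]
[220.4 251.8] [323.5 287. ]
[205.7 224.2] [289.2 293.7]
```

```bash
cat > d.py <<'E'
import sys
from h import *
from scipy.spatial.transform import Rotation as R
# usage: d.py x y z jawdeg -> offset & turn units from now
def want(a):
    a=np.radians(a); x=np.array([np.cos(a),np.sin(a),0]); y=np.array([0,0,-1.]); return np.stack([x,y,np.cross(x,y)],1)
S=state(); E=S["ee_rot"]; p=S["position"]
print("now t%.2f"%S["t"],p.round(4),"jaw",np.degrees(np.arctan2(E[1,0],E[0,0])).round(1),"open",round(S["opening"]*91,1),"F",S["force"].round(1),"j",S["joints"].round(2))
v=list(map(float,sys.argv[1:]))
for i in range(0,len(v),4):
    q=v[i:i+4]
    print(q,"off",(E.T@(np.array(q[:3])-p)/.12).round(3),"turn",(R.from_matrix(E.T@want(q[3])).as_rotvec()/(np.pi/4)).round(3))
E
python3 d.py 0.183 -0.676 .45 -75
python3 -m crank '[{"offset":[0,-0.4,0],"turn":[0,0,0]},{"offset":[0,-0.8,0],"turn":[0,0,0]},{"offset":[-0.1,-1,0],"turn":[0,0,0]}]' -
python3 -m crank '[{"offset":[-0.3,-0.4,0],"turn":[0,0,0]},{"offset":[-0.6,-0.8,0],"turn":[0,0,0]},{"offset":[-0.9,-1,0],"turn":[0,0,0]},{"offset":[-0.9,-1,0],"turn":[0,0,0]}]' -
python3 d.py 0.183 -0.5 .45 -60  .3 -.42 .45 -55
```

```text
now t0.50 [ 0.1825 -0.6758  0.2359] jaw -74.9 open 91.2 F [-0.6 -0.3  0.5] j [-1.34  0.38  1.73  0.    1.03 -0.03]
[0.183, -0.676, 0.45, -75.0] off [ 0.003 -1.784  0.003] turn [-0.     0.002 -0.   ]
t: 0.8
position: [0.1798, -0.6658, 0.3603]
ee_rot: [[0.261, 0.001, 0.965], [-0.965, -0.005, 0.261], [0.005, -1.0, -0.0]]
force: [0.1, -0.1, 0.1]
opening: 1.0
t: 1.2
position: [0.1511, -0.5593, 0.4842]
ee_rot: [[0.261, 0.002, 0.965], [-0.965, -0.01, 0.261], [0.01, -1.0, -0.0]]
force: [0.1, -0.6, -0.6]
opening: 0.998
now t1.20 [ 0.1511 -0.5593  0.4842] jaw -74.9 open 90.8 F [ 0.1 -0.6 -0.6] j [-1.35 -0.02  1.76  0.    1.4  -0.04]
[0.183, -0.5, 0.45, -60.0] off [-0.411  0.281  0.386] turn [ 0.002 -0.331  0.012]
[0.3, -0.42, 0.45, -55.0] off [-0.8    0.276  1.501] turn [ 0.003 -0.442  0.012]
```

```bash

python3 -m crank '[{"offset":[-0.2,0,0.3],"turn":[0,-0.1,0]},{"offset":[-0.35,0,0.65],"turn":[0,-0.2,0]},{"offset":[-0.5,0,1],"turn":[0,-0.2,0]}]' - | head -2
python3 -m crank '[{"offset":[-0.3,0,0.3],"turn":[0,0,0]},{"offset":[-0.55,0,0.65],"turn":[0,0,0]},{"offset":[-0.8,0,1],"turn":[0,0,0]}]' - | head -2
python3 -m crank '[{"offset":[-0.3,0,0.25],"turn":[0,0,0]},{"offset":[-0.7,0,0.5],"turn":[0,0,0]},{"offset":[-1,0,0.8],"turn":[0,0,0]},{"offset":[-1,0,0.8],"turn":[0,0,0]}]' - | head -2
python3 d.py .44 -.05 .45 -60 .48 .08 .4 -50 .5 .2 .3 -40
```

```text
t: 1.5
position: [0.252, -0.4691, 0.4832]
t: 1.8
position: [0.3199, -0.3354, 0.4814]
t: 2.2
position: [0.3593, -0.183, 0.4798]
now t2.20 [ 0.3593 -0.183   0.4798] jaw -65.6 open 91.0 F [ 0.2  0.1 -0.2] j [-0.53 -0.36  2.04 -0.01  1.46  0.62]
[0.44, -0.05, 0.45, -60.0] off [-0.733  0.24   1.071] turn [ 0.002 -0.124  0.011]
[0.48, 0.08, 0.4, -50.0] off [-1.585  0.648  1.823] turn [ 0.003 -0.346  0.011]
[0.5, 0.2, 0.3, -40.0] off [-2.434  1.473  2.389] turn [ 0.004 -0.569  0.011]
```

```bash

python3 -m crank '[{"offset":[-0.25,0.1,0.35],"turn":[0,-0.1,0]},{"offset":[-0.5,0.1,0.7],"turn":[0,-0.2,0]},{"offset":[-0.75,0.2,1],"turn":[0,-0.3,0]},{"offset":[-0.75,0.2,1],"turn":[0,-0.3,0]}]' - | head -2
python3 d.py .49 .08 .4 -45 .5 .2 .3 -40 .504 .3195 .2 -40
```

```text
t: 2.6
position: [0.4326, -0.0483, 0.453]
now t2.60 [ 0.4326 -0.0483  0.453 ] jaw -51.7 open 91.2 F [ 1.1 -0.4 -0.1] j [-0.16 -0.28  2.03 -0.01  1.39  0.74]
[0.49, 0.08, 0.4, -45.0] off [-0.545  0.434  1.04 ] turn [ 0.006 -0.149  0.008]
[0.5, 0.2, 0.3, -40.0] off [-1.283  1.259  1.729] turn [ 0.006 -0.26   0.007]
[0.504, 0.3195, 0.2, -40.0] off [-2.049  2.085  2.376] turn [ 0.006 -0.26   0.007]
```

```bash

python3 -m crank '[{"offset":[-0.2,0.1,0.35],"turn":[0,-0.1,0]},{"offset":[-0.4,0.3,0.7],"turn":[0,-0.2,0]},{"offset":[-0.55,0.4,1],"turn":[0,-0.25,0]}]' - | head -2
python3 -m crank '[{"offset":[-0.25,0.3,0.25],"turn":[0,0,0]},{"offset":[-0.6,0.6,0.5],"turn":[0,0,0]},{"offset":[-0.85,1,0.75],"turn":[0,0,0]},{"offset":[-0.85,1,0.75],"turn":[0,0,0]}]' - | head -2
python3 d.py  .504 .3195 .15 -40 .504 .3195 .034 -40
```

```text
t: 2.9
position: [0.4862, 0.0784, 0.4027]
t: 3.3
position: [0.4658, 0.213, 0.2789]
now t3.30 [0.4658 0.213  0.2789] jaw -40.3 open 90.9 F [ 0.4 -0.8 -0. ] j [ 0.39  0.03  2.08 -0.01  1.04  1.1 ]
[0.504, 0.3195, 0.15, -40.0] off [-0.337  1.065  0.891] turn [ 0.01  -0.008  0.005]
[0.504, 0.3195, 0.034, -40.0] off [-0.341  2.032  0.899] turn [ 0.01  -0.008  0.005]
```

```bash

python3 -m crank '[{"offset":[-0.1,0.3,0.3],"turn":[0,0,0]},{"offset":[-0.2,0.6,0.6],"turn":[0,0,0]},{"offset":[-0.34,0.9,0.9],"turn":[0.01,0,0]},{"offset":[-0.34,1,0.9],"turn":[0.01,0,0]},{"offset":[-0.34,1,0.9],"turn":[0.01,0,0]}]' 0.45 | head -2
python3 d.py  .504 .3195 .033 -40
python3 - <<'E'
from h import *
cam("top","pics/t4.png");cam("scene","pics/s4.png")
a=cv2.imread("pics/t4.png")[150:300,165:315];b=cv2.imread("pics/s4.png")[180:330,230:380]
cv2.imwrite("pics/v4.png",cv2.resize(np.hstack([a,b]),None,fx=2.6,fy=2.6,interpolation=2))
E
```

```text
t: 3.8
position: [0.5035, 0.32, 0.1543]
now t3.80 [0.5035 0.32   0.1543] jaw -40.3 open 66.3 F [-1.2 -0.7  0.8] j [ 0.53  0.33  1.98 -0.01  0.83  1.24]
[0.504, 0.3195, 0.033, -40.0] off [0.003 1.011 0.005] turn [ 0.007 -0.007  0.003]
```

View pics/v4.png

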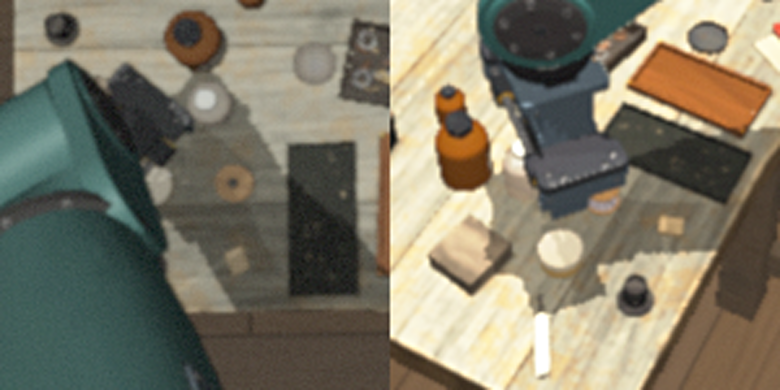

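```bash

python3 -m crank '[{"offset":[0,0.3,0],"turn":[0,0,0]},{"offset":[0,0.6,0],"turn":[0,0,0]},{"offset":[0,0.85,0],"turn":[0,0,0]},{"offset":[0,1,0],"turn":[0.01,0,0]},{"offset":[0,1,0],"turn":[0.01,0,0]}]' - 
python3 d.py  .504 .3195 .033 -40
```

```text
t: 4.4
position: [0.5045, 0.3179, 0.0371]
ee_rot: [[0.761, 0.006, 0.649], [-0.649, 0.002, 0.761], [0.003, -1.0, 0.005]]
force: [0.2, -0.3, 0.2]
opening: 0.723
now t4.40 [0.5045 0.3179 0.0371] jaw -40.4 open 65.8 F [ 0.2 -0.3  0.2] j [ 0.52  0.52  1.99 -0.    0.62  1.23]
[0.504, 0.3195, 0.033, -40.0] off [-0.012  0.034  0.008] turn [-0.006 -0.01   0.004]
```

```bash

python3 -m crank '[{"offset":[-0.01,0.035,0.01],"turn":[0,0,0]},{"offset":[-0.01,0.035,0.01],"turn":[0,0,0]}]' - |head -2
python3 -m crank '[{"offset":[0,0,0],"turn":[0,0,0]},{"offset":[0,0,0],"turn":[0,0,0]},{"offset":[0,0,0],"turn":[0,0,0]},{"offset":[0,0,0],"turn":[0,0,0]}]' -1
python3 d.py  .504 .3195 .033 -40
```

```text
t: 4.6
position: [0.5052, 0.3197, 0.0343]
t: 5.0
position: [0.5055, 0.3198, 0.0349]
ee_rot: [[0.761, 0.008, 0.649], [-0.649, 0.003, 0.761], [0.004, -1.0, 0.007]]
force: [-1.8, -0.7, 8.0]
opening: 0.48
now t5.00 [0.5055 0.3198 0.0349] jaw -40.5 open 43.7 F [-1.8 -0.7  8. ] j [ 0.53  0.52  1.99 -0.    0.62  1.23]
[0.504, 0.3195, 0.033, -40.0] off [-0.008  0.016 -0.011] turn [-0.009 -0.01   0.005]
```

```bash

python3 -m crank '[{"offset":[0,-0.2,0],"turn":[0,0,0]},{"offset":[0,-0.5,0],"turn":[0,0,0]},{"offset":[0,-0.8,0],"turn":[0,0,0]}]' - 
python3 d.py  .514 .1407 .12 -40 .514 .1407 .0385 -40
```

```text
t: 5.3
position: [0.5043, 0.3194, 0.1316]
ee_rot: [[0.761, 0.007, 0.649], [-0.649, 0.002, 0.761], [0.004, -1.0, 0.006]]
force: [0.7, -0.4, -0.2]
opening: 0.475
now t5.30 [0.5043 0.3194 0.1316] jaw -40.5 open 43.2 F [ 0.7 -0.4 -0.2] j [ 0.53  0.36  1.99 -0.    0.78  1.23]
[0.514, 0.1407, 0.12, -40.0] off [ 1.027  0.095 -1.081] turn [-0.007 -0.01   0.005]
[0.514, 0.1407, 0.0385, -40.0] off [ 1.025  0.774 -1.085] turn [-0.007 -0.01   0.005]
```

```bash

python3 -m crank '[{"offset":[0.25,0,-0.25],"turn":[0,0,0]},{"offset":[0.5,0,-0.5],"turn":[0,0,0]},{"offset":[0.75,0,-0.75],"turn":[0,0,0]},{"offset":[1,0.1,-1],"turn":[0,0,0]},{"offset":[1,0.1,-1],"turn":[0,0,0]}]' - |head -2
python3 d.py  .514 .1407 .0385 -40
```

```text
t: 5.8
position: [0.5169, 0.1465, 0.1183]
now t5.80 [0.5169 0.1465 0.1183] jaw -40.6 open 43.7 F [ 0.1  0.  -0.4] j [0.23 0.3  2.11 0.   0.72 0.94]
[0.514, 0.1407, 0.0385, -40.0] off [ 0.011  0.665 -0.055] turn [-0.005 -0.014  0.003]
```

```bash

python3 -m crank '[{"offset":[0.01,0.2,-0.05],"turn":[0,0,0]},{"offset":[0.01,0.4,-0.05],"turn":[0,0,0]},{"offset":[0.01,0.6,-0.05],"turn":[0,0,0]},{"offset":[0.01,0.6,-0.05],"turn":[0,0,0]}]' - |head -2
python3 d.py  .514 .1407 .0385 -40
python3 - <<'E'
from h import *
cam("top","pics/t5.png");cam("scene","pics/s5.png")
a=cv2.imread("pics/t5.png")[150:300,215:365];b=cv2.imread("pics/s5.png")[170:320,260:410]
cv2.imwrite("pics/v5.png",cv2.resize(np.hstack([a,b]),None,fx=2.6,fy=2.6,interpolation=2))
E
```

```text
t: 6.2
position: [0.5125, 0.1412, 0.044]
now t6.20 [0.5125 0.1412 0.044 ] jaw -40.6 open 43.9 F [-0.1 -0.4 -2.3] j [0.22 0.44 2.12 0.   0.58 0.93]
[0.514, 0.1407, 0.0385, -40.0] off [0.012 0.046 0.005] turn [-0.    -0.014  0.   ]
```

View pics/v5.png

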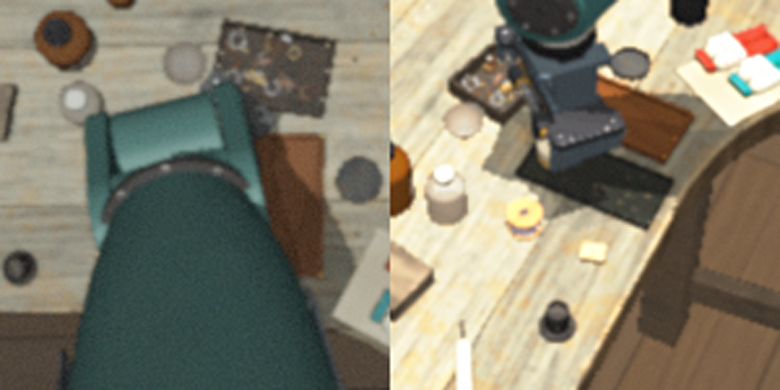

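```bash

python3 -m crank '[{"offset":[0.01,0.04,0],"turn":[0,0,0]},{"offset":[0.01,0.06,0],"turn":[0,0,0]},{"offset":[0.01,0.06,0],"turn":[0,0,0]}]' - |head -5
python3 -m crank '[{"offset":[0,0,0],"turn":[0,0,0]},{"offset":[0,0,0],"turn":[0,0,0]}]' 0.35
python3 d.py  .503 .232 .12 -90
```

```text
t: 6.6
position: [0.5153, 0.1409, 0.0397]
ee_rot: [[0.759, 0.004, 0.651], [-0.651, 0.001, 0.759], [0.003, -1.0, 0.004]]
force: [-0.3, 0.9, -0.5]
opening: 0.477
t: 6.8
position: [0.5156, 0.141, 0.0401]
ee_rot: [[0.759, 0.005, 0.651], [-0.651, 0.001, 0.759], [0.003, -1.0, 0.004]]
force: [-0.0, -0.2, -0.9]
opening: 0.62
now t6.80 [0.5156 0.141  0.0401] jaw -40.6 open 56.4 F [-0.  -0.2 -0.9] j [0.22 0.45 2.12 0.   0.57 0.93]
[0.503, 0.232, 0.12, -90.0] off [-0.572 -0.666  0.51 ] turn [-6.000e-03  1.097e+00  1.000e-03]
```

```bash

python3 -m crank '[{"offset":[0,-0.2,0],"turn":[0,0,0]},{"offset":[0,-0.4,0],"turn":[0,0,0]},{"offset":[-0.2,-0.66,0.2],"turn":[0,-0.15,0]},{"offset":[-0.4,-0.66,0.4],"turn":[0,-0.3,0]},{"offset":[-0.57,-0.66,0.51],"turn":[0,-0.5,0]},{"offset":[-0.57,-0.66,0.51],"turn":[0,-0.68,0]},{"offset":[-0.57,-0.66,0.51],"turn":[0,-0.68,0]}]' 0.25 |head -2
python3 d.py  .503 .232 .0255 -10
python3 - <<'E'
from h import *
cam("top","pics/t6.png");cam("scene","pics/s6.png")
a=cv2.imread("pics/t6.png")[150:300,215:365];b=cv2.imread("pics/s6.png")[170:320,260:410]
cv2.imwrite("pics/v6.png",cv2.resize(np.hstack([a,b]),None,fx=2.6,fy=2.6,interpolation=2))
E
```

```text
t: 7.5
position: [0.5029, 0.2324, 0.1195]
now t7.50 [0.5029 0.2324 0.1195] jaw -9.8 open 57.0 F [-0.1 -0.5  0.3] j [ 0.39  0.32  2.08 -0.    0.73  0.56]
[0.503, 0.232, 0.0255, -10.0] off [-0.003  0.784 -0.005] turn [-0.003  0.004  0.006]
```

View pics/v6.png

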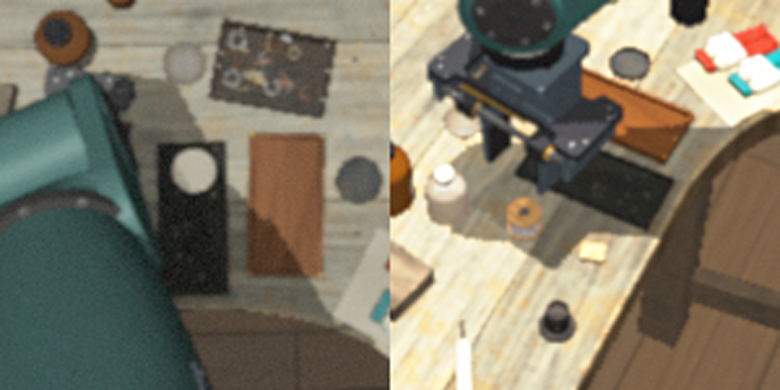

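```bash

python3 -m crank '[{"offset":[0,0.2,0],"turn":[0,0.19,0]},{"offset":[0,0.3,0],"turn":[0,0.38,0]},{"offset":[0,0.4,0],"turn":[0,0.57,0]},{"offset":[0,0.6,0],"turn":[0,0.7,0]},{"offset":[0,0.7,0],"turn":[0,0.7,0]},{"offset":[0,0.78,0],"turn":[0,0.7,0]},{"offset":[0,0.78,0],"turn":[0,0.7,0]}]' - 
python3 d.py  .503 .232 .0255 -40
```

```text
t: 8.3
position: [0.5032, 0.2314, 0.0249]
ee_rot: [[0.746, 0.003, 0.666], [-0.666, 0.001, 0.746], [0.002, -1.0, 0.003]]
force: [0.0, 0.0, -0.5]
opening: 0.621
now t8.30 [0.5032 0.2314 0.0249] jaw -41.7 open 56.5 F [ 0.   0.  -0.5] j [ 0.39  0.5   2.08 -0.    0.57  1.12]
[0.503, 0.232, 0.0255, -40.0] off [-0.005 -0.005  0.003] turn [-0.003 -0.039  0.003]
```

```bash

python3 -m crank '[{"offset":[0,0,0],"turn":[0,0,0]},{"offset":[0,0,0],"turn":[0,0,0]},{"offset":[0,0,0],"turn":[0,0,0]},{"offset":[0,0,0],"turn":[0,0,0]}]' -1
python3 -m crank '[{"offset":[0,-0.2,0],"turn":[0,0,0]},{"offset":[0,-0.5,0],"turn":[0,0,0]},{"offset":[0,-0.6,0],"turn":[0,0,0]}]' - 
python3 d.py  .450 .142 .1 -5
```

```text
t: 8.7
position: [0.5036, 0.2315, 0.0255]
ee_rot: [[0.746, 0.004, 0.666], [-0.666, 0.001, 0.746], [0.003, -1.0, 0.004]]
force: [-0.2, -1.2, 4.1]
opening: 0.391
t: 9.0
position: [0.5045, 0.232, 0.1004]
ee_rot: [[0.746, 0.008, 0.665], [-0.665, 0.002, 0.746], [0.004, -1.0, 0.007]]
force: [0.8, 0.2, -0.6]
opening: 0.392
now t9.00 [0.5045 0.232  0.1004] jaw -41.7 open 35.7 F [ 0.8  0.2 -0.6] j [ 0.39  0.36  2.08 -0.    0.7   1.12]
[0.45, 0.142, 0.1, -5.0] off [ 0.16  -0.002 -0.862] turn [-0.007 -0.816  0.008]
```

```bash

python3 -m crank '[{"offset":[0.03,0,-0.2],"turn":[0,-0.19,0]},{"offset":[0.08,0,-0.4],"turn":[0,-0.38,0]},{"offset":[0.12,0,-0.6],"turn":[0,-0.57,0]},{"offset":[0.16,0,-0.8],"turn":[0,-0.76,0]},{"offset":[0.16,0,-0.86],"turn":[0,-0.82,0]},{"offset":[0.16,0,-0.86],"turn":[0,-0.82,0]}]' - |head -2
python3 d.py  .450 .142 .0275 -5
```

```text
t: 9.6
position: [0.4494, 0.1415, 0.0995]
now t9.60 [0.4494 0.1415 0.0995] jaw -4.8 open 35.5 F [0.3 0.2 0. ] j [0.26 0.25 2.24 0.   0.64 0.34]
[0.45, 0.142, 0.0275, -5.0] off [0.001 0.6   0.003] turn [-0.003  0.004  0.009]
```

```bash

python3 -m crank '[{"offset":[0,0.2,0],"turn":[0,0,0]},{"offset":[0,0.4,0],"turn":[0,0,0]},{"offset":[0,0.54,0],"turn":[0,0,0]},{"offset":[0,0.6,0],"turn":[0,0,0]},{"offset":[0,0.6,0],"turn":[0,0,0]}]' - 
python3 d.py  .450 .142 .0275 -5
```

```text
t: 10.1
position: [0.4499, 0.142, 0.0269]
ee_rot: [[0.996, 0.006, 0.085], [-0.085, 0.002, 0.996], [0.006, -1.0, 0.002]]
force: [-0.1, 0.7, 0.4]
opening: 0.398
now t10.10 [0.4499 0.142  0.0269] jaw -4.9 open 36.2 F [-0.1  0.7  0.4] j [0.26 0.41 2.24 0.   0.49 0.34]
[0.45, 0.142, 0.0275, -5.0] off [ 0.001 -0.005  0.   ] turn [-0.003  0.002  0.007]
```

```bash

python3 -m crank '[{"offset":[0,0,0],"turn":[0,0,0]},{"offset":[0,0,0],"turn":[0,0,0]}]' 0.0 | tail -2
python3 -m crank '[{"offset":[0,-0.2,0],"turn":[0,0,0]},{"offset":[0,-0.4,0],"turn":[0,0,0]},{"offset":[0,-0.7,0],"turn":[0,0,0]}]' - |head -2
python3 d.py  .4225 .232 .11 -66
python3 - <<'E'
from h import *
cam("scene","pics/s7.png")
b=cv2.imread("pics/s7.png")[170:320,260:410]
cv2.imwrite("pics/v7.png",cv2.resize(b,None,fx=3,fy=3,interpolation=2))
E
```

```text
force: [0.5, 0.3, -0.0]
opening: 0.494
t: 10.6
position: [0.4491, 0.142, 0.1115]
now t10.60 [0.4491 0.142  0.1115] jaw -4.9 open 45.5 F [ 0.4 -0.7 -0.5] j [0.26 0.23 2.24 0.   0.67 0.34]
[0.4225, 0.232, 0.11, -66.0] off [-0.286  0.013  0.728] turn [-0.006  1.357  0.004]
```

View pics/v7.png

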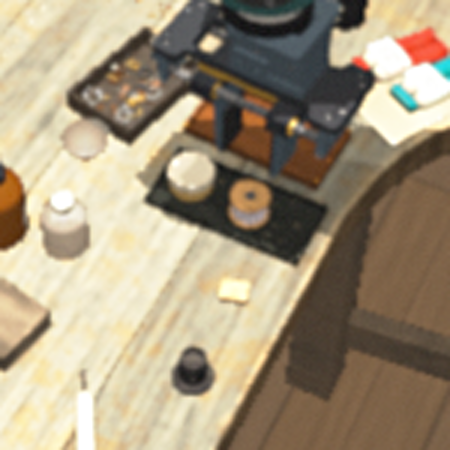

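```bash

python3 -m crank '[{"offset":[-0.1,0,0.2],"turn":[0,0.19,0]},{"offset":[-0.2,0,0.4],"turn":[0,0.38,0]},{"offset":[-0.28,0,0.6],"turn":[0,0.57,0]},{"offset":[-0.29,0,0.73],"turn":[0,0.76,0]},{"offset":[-0.29,0,0.73],"turn":[0,0.95,0]},{"offset":[-0.29,0,0.73],"turn":[0,1,0]}]' -0.1 | head -2
python3 -m crank '[{"offset":[0,0,0],"turn":[0,0.19,0]},{"offset":[0,0,0],"turn":[0,0.36,0]},{"offset":[0,0,0],"turn":[0,0.36,0]}]' - | head -2
python3 d.py  .4225 .232 .0245 -66
python3 - <<'E'
from h import *
cam("scene","pics/s8.png");cam("top","pics/t8.png")
a=cv2.imread("pics/t8.png")[180:300,205:325];b=cv2.imread("pics/s8.png")[190:310,270:390]
cv2.imwrite("pics/v8.png",cv2.resize(np.hstack([a,b]),None,fx=3.3,fy=3.3,interpolation=2))
E
```

```text
t: 11.25
position: [0.4249, 0.2338, 0.1174]
t: 11.55
position: [0.4251, 0.234, 0.1178]
now t11.55 [0.4251 0.234  0.1178] jaw -66.6 open 41.1 F [ 0.4 -0.8 -0.4] j [ 0.46  0.23  2.21 -0.    0.68  1.62]
[0.4225, 0.232, 0.0245, -66.0] off [ 0.005  0.777 -0.037] turn [-0.017 -0.013  0.002]
```

View pics/v8.png

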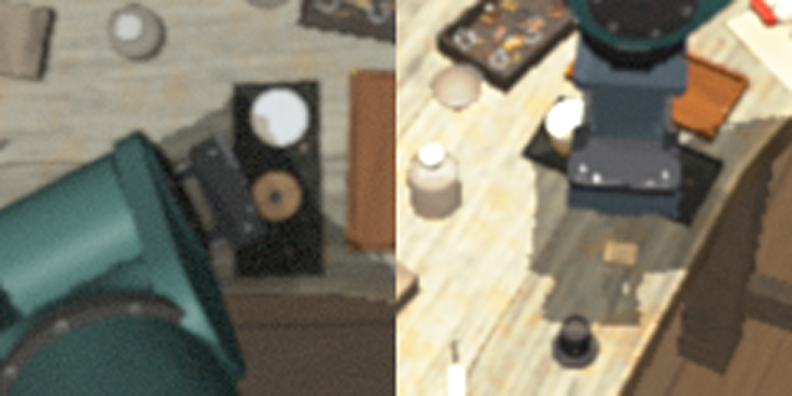

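```bash

python3 -m crank '[{"offset":[0.01,0.2,-0.04],"turn":[-0.02,0,0]},{"offset":[0.01,0.45,-0.04],"turn":[-0.02,0,0]},{"offset":[0.01,0.7,-0.04],"turn":[-0.02,0,0]},{"offset":[0.01,0.78,-0.04],"turn":[-0.02,0,0]},{"offset":[0.01,0.78,-0.04],"turn":[-0.02,0,0]}]' - 
python3 d.py  .4225 .232 .0245 -66
```

```text
t: 12.15
position: [0.4219, 0.231, 0.0236]
ee_rot: [[0.406, -0.004, 0.914], [-0.914, -0.003, 0.406], [0.002, -1.0, -0.005]]
force: [0.0, 0.3, 0.0]
opening: 0.448
now t12.15 [0.4219 0.231  0.0236] jaw -66.1 open 40.8 F [0.  0.3 0. ] j [ 0.45  0.43  2.21 -0.    0.51  1.61]
[0.4225, 0.232, 0.0245, -66.0] off [-0.005 -0.008  0.008] turn [ 0.006 -0.001  0.002]
```

```bash

python3 -m crank '[{"offset":[0,0,0],"turn":[0,0,0]},{"offset":[0,0,0],"turn":[0,0,0]},{"offset":[0,0,0],"turn":[0,0,0]},{"offset":[0,0,0],"turn":[0,0,0]},{"offset":[0,0,0],"turn":[0,0,0]}]' -1
python3 -m crank '[{"offset":[0,-0.2,0],"turn":[0,0,0]},{"offset":[0,-0.45,0],"turn":[0,0,0]},{"offset":[0,-0.6,0],"turn":[0,0,0]}]' - 
python3 d.py  .410 .143 .09 -91
```

```text
t: 12.65
position: [0.4222, 0.2311, 0.024]
ee_rot: [[0.406, -0.003, 0.914], [-0.914, -0.003, 0.406], [0.002, -1.0, -0.004]]
force: [-1.8, -1.7, 7.2]
opening: 0.214
t: 12.95
position: [0.4228, 0.2316, 0.0978]
ee_rot: [[0.406, -0.002, 0.914], [-0.914, -0.003, 0.406], [0.001, -1.0, -0.003]]
force: [-0.2, 0.6, -1.1]
opening: 0.215
now t12.95 [0.4228 0.2316 0.0978] jaw -66.0 open 19.6 F [-0.2  0.6 -1.1] j [ 0.45  0.27  2.22 -0.    0.66  1.61]
[0.41, 0.143, 0.09, -91.0] off [ 0.631  0.067 -0.397] turn [0.003 0.555 0.003]
```

```bash

python3 -m crank '[{"offset":[0.2,0,-0.15],"turn":[0,0.19,0]},{"offset":[0.4,0,-0.3],"turn":[0,0.38,0]},{"offset":[0.63,0,-0.4],"turn":[0,0.55,0]},{"offset":[0.63,0.05,-0.4],"turn":[0,0.55,0]},{"offset":[0.63,0.05,-0.4],"turn":[0,0.55,0]}]' - |head -2
python3 d.py  .410 .143 .026 -91
```

```text
t: 13.45
position: [0.4095, 0.1427, 0.0917]
now t13.45 [0.4095 0.1427 0.0917] jaw -90.8 open 19.8 F [0.1 0.7 0.7] j [ 0.28  0.22  2.31 -0.    0.62  1.87]
[0.41, 0.143, 0.026, -91.0] off [-0.004  0.548  0.005] turn [0.003 0.006 0.003]
```

```bash

python3 -m crank '[{"offset":[0,0.2,0],"turn":[0,0,0]},{"offset":[0,0.4,0],"turn":[0,0,0]},{"offset":[0,0.5,0],"turn":[0,0,0]},{"offset":[0,0.54,0],"turn":[0,0,0]},{"offset":[0,0.54,0],"turn":[0,0,0]}]' - 
python3 d.py  .410 .143 .026 -91
```

```text
t: 13.95
position: [0.4093, 0.1428, 0.0268]
ee_rot: [[-0.012, -0.003, 1.0], [-1.0, -0.003, -0.012], [0.003, -1.0, -0.003]]
force: [0.2, 0.6, 0.4]
opening: 0.208
now t13.95 [0.4093 0.1428 0.0268] jaw -90.7 open 18.9 F [0.2 0.6 0.4] j [ 0.28  0.37  2.3  -0.    0.47  1.87]
[0.41, 0.143, 0.026, -91.0] off [-0.001  0.006  0.006] turn [0.004 0.007 0.004]
```

```bash

python3 -m crank '[{"offset":[0,0.005,0],"turn":[0,0,0]},{"offset":[0,0,0],"turn":[0,0,0]}]' -0.34 | tail -2
python3 -m crank '[{"offset":[0,-0.2,0],"turn":[0,0,0]},{"offset":[0,-0.4,0],"turn":[0,0,0]},{"offset":[0,-0.7,0],"turn":[0,0,0]}]' - |head -2
python3 d.py  .419 .322 .12 -80
python3 - <<'E'
from h import *
cam("scene","pics/s9.png")
b=cv2.imread("pics/s9.png")[190:310,270:390]
cv2.imwrite("pics/v9.png",cv2.resize(b,None,fx=4,fy=4,interpolation=2))
E
```

```text
force: [-0.3, -0.6, 0.0]
opening: 0.328
t: 14.45
position: [0.4093, 0.1431, 0.1121]
now t14.45 [0.4093 0.1431 0.1121] jaw -90.7 open 29.9 F [-0.4  0.3 -0.1] j [ 0.28  0.17  2.31 -0.    0.67  1.87]
[0.419, 0.322, 0.12, -80.0] off [-1.492 -0.071  0.063] turn [ 0.005 -0.237  0.003]
```

View pics/v9.png

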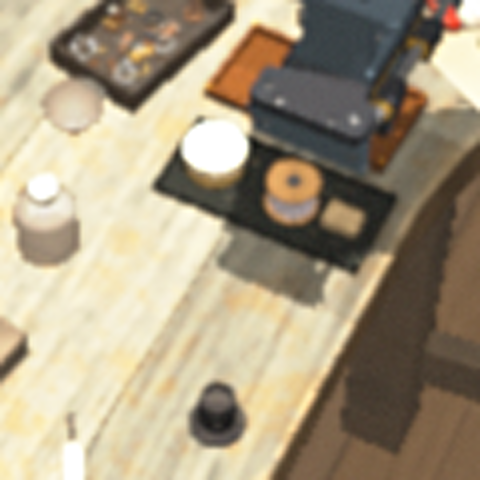

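```bash

python3 -m crank '[{"offset":[-0.3,0,0],"turn":[0,-0.1,0]},{"offset":[-0.6,0,0],"turn":[0,-0.2,0]},{"offset":[-0.9,0,0],"turn":[0,-0.24,0]},{"offset":[-1,0,0.04],"turn":[0,-0.24,0]}]' -0.05 |head -2
python3 d.py  .419 .3205 .12 -80
```

```text
t: 14.9
position: [0.4185, 0.2664, 0.1182]
now t14.90 [0.4185 0.2664 0.1182] jaw -79.7 open 43.3 F [ 0.4 -0.7 -0.1] j [ 0.52  0.25  2.19 -0.    0.7   1.91]
[0.419, 0.3205, 0.12, -80.0] off [-0.442 -0.015  0.085] turn [-0.006  0.007  0.001]
```

```bash

python3 -m crank '[{"offset":[-0.3,0,0],"turn":[0,0,0]},{"offset":[-0.49,0,-0.03],"turn":[0,0,0]},{"offset":[-0.49,0,-0.03],"turn":[0,0,0]},{"offset":[-0.49,0,-0.03],"turn":[0,0,0]}]' - |head -2
python3 d.py  .419 .3205 .034 -80
python3 - <<'E'
from h import *
cam("scene","pics/s10.png");cam("top","pics/t10.png")
a=cv2.imread("pics/t10.png")[180:300,165:285];b=cv2.imread("pics/s10.png")[220:340,270:390]
cv2.imwrite("pics/v10.png",cv2.resize(np.hstack([a,b]),None,fx=3.3,fy=3.3,interpolation=2))
E
```

```text
t: 15.3
position: [0.4043, 0.3234, 0.1183]
now t15.30 [0.4043 0.3234 0.1183] jaw -79.7 open 43.2 F [-0.4 -0.4  0.1] j [ 0.63  0.28  2.15 -0.    0.71  2.02]
[0.419, 0.3205, 0.034, -80.0] off [0.045 0.703 0.113] turn [-0.006  0.007  0.001]
```

View pics/v10.png

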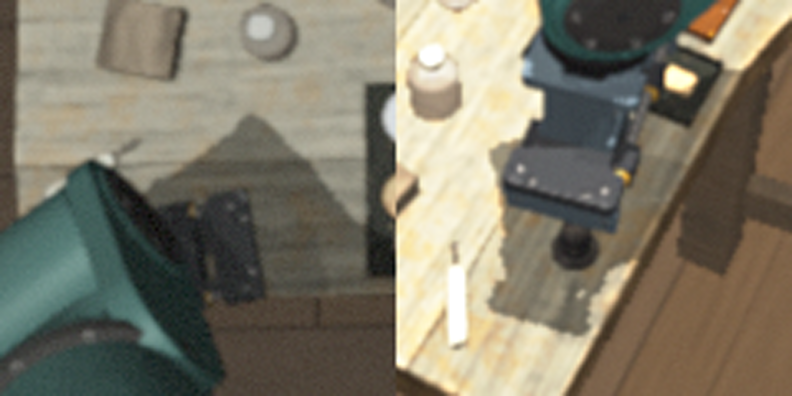

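```bash

python3 -m crank '[{"offset":[0.04,0.05,0.11],"turn":[0,0,0]},{"offset":[0.045,0.2,0.11],"turn":[0,0,0]},{"offset":[0.045,0.45,0.11],"turn":[0,0,0]},{"offset":[0.045,0.66,0.11],"turn":[0,0,0]},{"offset":[0.045,0.69,0.11],"turn":[0,0,0]},{"offset":[0.045,0.69,0.11],"turn":[0,0,0]}]' - |head -5
python3 d.py  .419 .3205 .034 -80
```

```text
t: 16.0
position: [0.4192, 0.3191, 0.0351]
ee_rot: [[0.177, 0.003, 0.984], [-0.984, -0.001, 0.177], [0.001, -1.0, 0.003]]
force: [-0.5, -0.1, 0.1]
opening: 0.475
now t16.00 [0.4192 0.3191 0.0351] jaw -79.8 open 43.2 F [-0.5 -0.1  0.1] j [ 0.61  0.45  2.13 -0.    0.56  2.  ]
[0.419, 0.3205, 0.034, -80.0] off [-0.012  0.009  0.   ] turn [-0.004  0.005  0.002]
```

```bash

python3 -m crank '[{"offset":[0,0,0],"turn":[0,0,0]},{"offset":[0,0,0],"turn":[0,0,0]},{"offset":[0,0,0],"turn":[0,0,0]},{"offset":[0,0,0],"turn":[0,0,0]},{"offset":[0,0,0],"turn":[0,0,0]}]' -1
python3 -m crank '[{"offset":[0,-0.2,0],"turn":[0,0,0]},{"offset":[0,-0.5,0],"turn":[0,0,0]},{"offset":[0,-0.8,0],"turn":[0,0,0]}]' - 
python3 d.py  .524 .053 .13 -90
```

```text
t: 16.5
position: [0.4198, 0.3194, 0.036]
ee_rot: [[0.178, 0.005, 0.984], [-0.984, -0.0, 0.178], [0.001, -1.0, 0.005]]
force: [1.0, -2.7, 8.9]
opening: 0.254
t: 16.8
position: [0.419, 0.3192, 0.1332]
ee_rot: [[0.178, 0.004, 0.984], [-0.984, -0.001, 0.178], [0.001, -1.0, 0.004]]
force: [1.2, 0.8, 0.9]
opening: 0.25
now t16.80 [0.419  0.3192 0.1332] jaw -79.8 open 22.8 F [1.2 0.8 0.9] j [ 0.61  0.26  2.13 -0.    0.75  2.  ]
[0.524, 0.053, 0.13, -90.0] off [2.339 0.032 0.467] turn [-0.005  0.228  0.001]
```

```bash

python3 -m crank '[{"offset":[0.3,0,0.1],"turn":[0,0,0]},{"offset":[0.65,0,0.2],"turn":[0,0,0]},{"offset":[1,0,0.3],"turn":[0,0,0]}]' - |head -2
python3 -m crank '[{"offset":[0.3,0,0.1],"turn":[0,0.1,0]},{"offset":[0.65,0,0.1],"turn":[0,0.2,0]},{"offset":[1,0,0.15],"turn":[0,0.23,0]}]' - |head -2
python3 d.py  .524 .053 .1 -90
```

```text
t: 17.1
position: [0.4763, 0.2066, 0.1344]
t: 17.4
position: [0.5155, 0.0902, 0.135]
now t17.40 [0.5155 0.0902 0.135 ] jaw -90.2 open 22.9 F [ 1.1  0.2 -0.2] j [ 0.13  0.26  2.13 -0.    0.75  1.7 ]
[0.524, 0.053, 0.1, -90.0] off [0.31  0.292 0.07 ] turn [-0.007 -0.004 -0.   ]
```

```bash

python3 -m crank '[{"offset":[0.2,0.1,0.05],"turn":[0,0,0]},{"offset":[0.31,0.3,0.07],"turn":[0,0,0]},{"offset":[0.31,0.5,0.07],"turn":[0,0,0]},{"offset":[0.31,0.6,0.07],"turn":[0,0,0]},{"offset":[0.31,0.6,0.07],"turn":[0,0,0]}]' - |head -2
python3 d.py  .524 .053 .041 -90
python3 - <<'E'
from h import *
cam("scene","pics/s11.png")
b=cv2.imread("pics/s11.png")[170:290,290:410]
cv2.imwrite("pics/v11.png",cv2.resize(b,None,fx=4,fy=4,interpolation=2))
E
```

```text
t: 17.9
position: [0.5232, 0.0531, 0.062]
now t17.90 [0.5232 0.0531 0.062 ] jaw -90.2 open 22.5 F [ 0.7 -0.2 -0.6] j [ 0.06  0.39  2.14 -0.    0.61  1.63]
[0.524, 0.053, 0.041, -90.0] off [0.001 0.175 0.006] turn [-0.004 -0.004  0.   ]
```

View pics/v11.png

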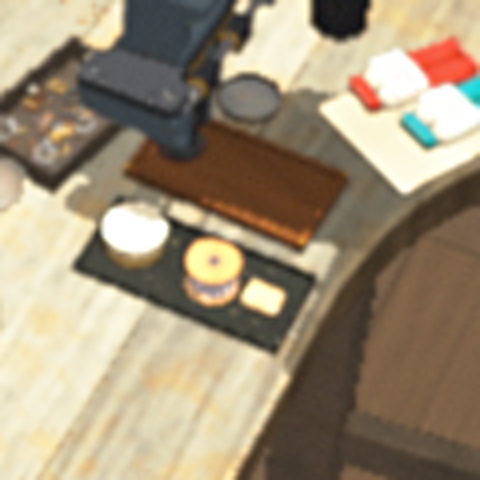

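```bash

python3 -m crank '[{"offset":[0,0.1,0],"turn":[0,0,0]},{"offset":[0,0.17,0],"turn":[0,0,0]},{"offset":[0,0.175,0],"turn":[0,0,0]},{"offset":[0,0.175,0],"turn":[0,0,0]}]' - 
python3 -m crank '[{"offset":[0,0,0],"turn":[0,0,0]},{"offset":[0,0,0],"turn":[0,0,0]}]' -0.2 | tail -2
python3 -m crank '[{"offset":[0,-0.2,0],"turn":[0,0,0]},{"offset":[0,-0.5,0],"turn":[0,0,0]},{"offset":[0,-0.9,0],"turn":[0,0,0]}]' - |head -2
python3 d.py  .476 .403 .15 -148 .476 .403 .15 32
```

```text
t: 18.35
position: [0.5239, 0.0534, 0.0419]
ee_rot: [[-0.003, 0.004, 1.0], [-1.0, -0.0, -0.003], [0.0, -1.0, 0.004]]
force: [0.4, 0.3, -0.5]
opening: 0.253
force: [-0.5, 0.4, 0.2]
opening: 0.385
t: 18.85
position: [0.5224, 0.0533, 0.1503]
now t18.85 [0.5224 0.0533 0.1503] jaw -90.1 open 36.5 F [ 0.3  0.9 -0.3] j [ 0.06  0.23  2.12 -0.    0.78  1.63]
[0.476, 0.403, 0.15, -148.0] off [-2.913e+00  1.000e-03 -3.940e-01] turn [-2.000e-03  1.286e+00 -1.000e-03]
[0.476, 0.403, 0.15, 32.0] off [-2.913e+00  1.000e-03 -3.940e-01] turn [-1.000e-03 -2.714e+00  3.000e-03]
```

```bash

python3 -m crank '[{"offset":[-0.3,0,0],"turn":[0,-0.19,0]},{"offset":[-0.6,0,0],"turn":[0,-0.38,0]},{"offset":[-0.9,0,0],"turn":[0,-0.57,0]},{"offset":[-1,0,-0.1],"turn":[0,-0.76,0]},{"offset":[-1,0,-0.1],"turn":[0,-0.95,0]}]' -0.3 |head -2
python3 d.py  .4755 .4035 .15 32
python3 - <<'E'
from h import *
cam("top","pics/t12.png")
b=cv2.imread("pics/t12.png")[170:290,165:365]
cv2.imwrite("pics/v12.png",cv2.resize(b,None,fx=4,fy=4,interpolation=2))
E
```

```text
t: 19.35
position: [0.5097, 0.175, 0.1504]
now t19.35 [0.5097 0.175  0.1504] jaw -46.9 open 32.0 F [-1.  -0.6 -0.1] j [ 0.29  0.25  2.1  -0.    0.79  1.11]
[0.4755, 0.4035, 0.15, 32.0] off [-1.586  0.003  1.093] turn [-0.    -1.754  0.003]
```

View pics/v12.png

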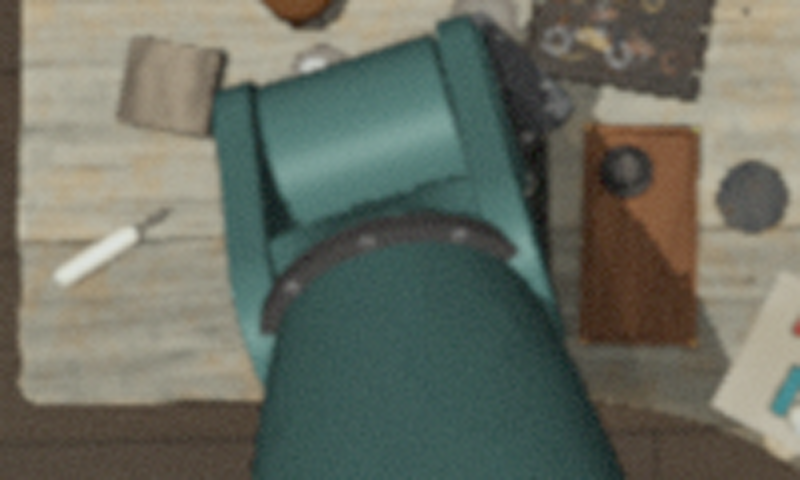

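Loupe stands upright in the wood tray's far-left part (top px ≈ (321,213)). On to the graver.

```bash

python3 -m crank '[{"offset":[-0.3,0,0.2],"turn":[0,-0.19,0]},{"offset":[-0.6,0,0.4],"turn":[0,-0.38,0]},{"offset":[-0.8,0,0.6],"turn":[0,-0.57,0]},{"offset":[-1,0,0.75],"turn":[0,-0.76,0]},{"offset":[-1,0,0.75],"turn":[0,-0.95,0]}]' - |head -2
python3 d.py  .4755 .4035 .12 32
```

```text
t: 19.9
position: [0.4927, 0.326, 0.1508]
now t19.90 [0.4927 0.326  0.1508] jaw -4.1 open 31.8 F [ 0.3 -1.2 -0.4] j [ 0.55  0.33  2.   -0.    0.82  0.62]
[0.4755, 0.4035, 0.12, 32.0] off [-0.19   0.257  0.633] turn [ 0.    -0.803  0.004]
```

```bash

python3 -m crank '[{"offset":[-0.05,0,0.2],"turn":[0,-0.19,0]},{"offset":[-0.1,0.1,0.4],"turn":[0,-0.38,0]},{"offset":[-0.19,0.2,0.63],"turn":[0,-0.57,0]},{"offset":[-0.19,0.25,0.63],"turn":[0,-0.76,0]},{"offset":[-0.19,0.25,0.63],"turn":[0,-0.8,0]},{"offset":[-0.19,0.25,0.63],"turn":[0,-0.8,0]}]' - |head -2
python3 d.py  .4755 .4035 .0245 32
python3 - <<'E'
from h import *
cam("scene","pics/s13.png");cam("top","pics/t13.png")
a=cv2.imread("pics/t13.png")[180:300,165:285];b=cv2.imread("pics/s13.png")[240:360,230:350]
cv2.imwrite("pics/v13.png",cv2.resize(np.hstack([a,b]),None,fx=3.3,fy=3.3,interpolation=2))
E
```

```text
t: 20.5
position: [0.4755, 0.403, 0.1207]
now t20.50 [0.4755 0.403  0.1207] jaw 31.7 open 31.8 F [ 0.   0.  -0.1] j [ 0.67  0.42  1.94 -0.    0.79  0.11]
[0.4755, 0.4035, 0.0245, 32.0] off [-0.     0.802  0.004] turn [ 0.001 -0.006  0.004]
```

View pics/v13.png

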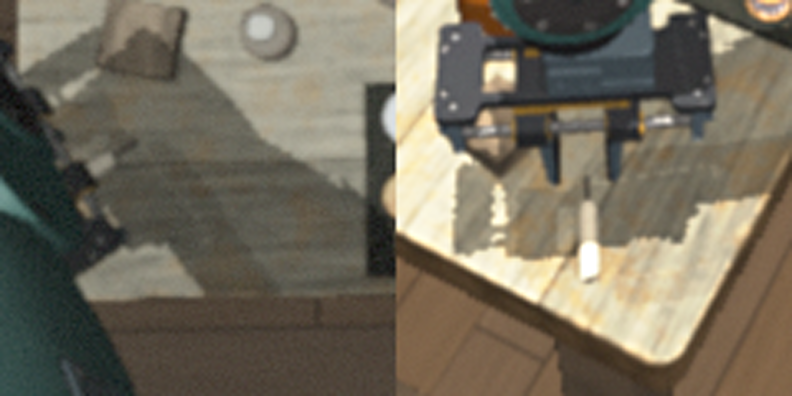

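```bash

python3 -m crank '[{"offset":[0,0.2,0],"turn":[0,0,0]},{"offset":[0,0.45,0],"turn":[0,0,0]},{"offset":[0,0.7,0],"turn":[0,0,0]},{"offset":[0,0.8,0],"turn":[0,0,0]},{"offset":[0,0.8,0],"turn":[0,0,0]}]' - |head -5
python3 -m crank '[{"offset":[0,0,0],"turn":[0,0,0]},{"offset":[0,0,0],"turn":[0,0,0]},{"offset":[0,0,0],"turn":[0,0,0]},{"offset":[0,0,0],"turn":[0,0,0]}]' -1
python3 -m crank '[{"offset":[0,-0.2,0],"turn":[0,0,0]},{"offset":[0,-0.5,0],"turn":[0,0,0]},{"offset":[0,-0.8,0],"turn":[0,0,0]}]' - 
python3 d.py .458 .042 .12 87
```

```text
t: 21.1
position: [0.476, 0.4026, 0.0242]
ee_rot: [[0.852, 0.002, -0.523], [0.523, 0.0, 0.852], [0.002, -1.0, -0.001]]
force: [-0.9, 0.2, 0.5]
opening: 0.355
t: 21.5
position: [0.4765, 0.403, 0.0252]
ee_rot: [[0.852, 0.003, -0.523], [0.523, 0.001, 0.852], [0.003, -1.0, -0.001]]
force: [-0.7, -1.4, 7.3]
opening: 0.138
t: 21.8
position: [0.4758, 0.4026, 0.1223]
ee_rot: [[0.852, 0.003, -0.523], [0.523, 0.0, 0.852], [0.003, -1.0, -0.001]]
force: [0.1, 0.3, 0.5]
opening: 0.138
now t21.80 [0.4758 0.4026 0.1223] jaw 31.5 open 12.6 F [0.1 0.3 0.5] j [ 0.67  0.41  1.94 -0.    0.79  0.12]
[0.458, 0.042, 0.12, 87.0] off [-1.698  0.018 -2.484] turn [ 0.003 -1.233  0.002]
```

```bash

python3 -m crank '[{"offset":[-0.22,0,-0.3],"turn":[0,0,0]},{"offset":[-0.45,0,-0.65],"turn":[0,0,0]},{"offset":[-0.68,0,-1],"turn":[0,0,0]}]' - |head -2
python3 -m crank '[{"offset":[-0.22,0,-0.3],"turn":[0,-0.19,0]},{"offset":[-0.45,0,-0.65],"turn":[0,-0.38,0]},{"offset":[-0.68,0,-1],"turn":[0,-0.57,0]}]' - |head -2
python3 d.py .453 .038 .12 87
```

```text
t: 22.1
position: [0.4687, 0.257, 0.1229]
t: 22.4
position: [0.4624, 0.1229, 0.1232]
now t22.40 [0.4624 0.1229 0.1232] jaw 55.5 open 12.6 F [ 1.3 -0.7 -0.7] j [ 0.21  0.21  2.22  0.    0.7  -0.76]
[0.453, 0.038, 0.12, 87.0] off [-0.628  0.026 -0.336] turn [ 0.005 -0.7    0.003]
```

```bash

python3 -m crank '[{"offset":[-0.2,0,-0.1],"turn":[0,-0.19,0]},{"offset":[-0.4,0,-0.2],"turn":[0,-0.38,0]},{"offset":[-0.63,0,-0.34],"turn":[0,-0.57,0]},{"offset":[-0.63,0.2,-0.34],"turn":[0,-0.7,0]},{"offset":[-0.63,0.4,-0.34],"turn":[0,-0.7,0]},{"offset":[-0.63,0.4,-0.34],"turn":[0,-0.7,0]}]' - |head -2
python3 d.py .453 .038 .03 87
python3 - <<'E'
from h import *
cam("scene","pics/s14.png");cam("top","pics/t14.png")
a=cv2.imread("pics/t14.png")[180:300,245:365];b=cv2.imread("pics/s14.png")[170:290,290:410]
cv2.imwrite("pics/v14.png",cv2.resize(np.hstack([a,b]),None,fx=3.3,fy=3.3,interpolation=2))
E
```

```text
t: 23.0
position: [0.452, 0.0373, 0.0734]
now t23.00 [0.452  0.0373 0.0734] jaw 87.0 open 12.7 F [-0.2  0.5 -0.1] j [ 0.03  0.28  2.27  0.    0.58 -1.49]
[0.453, 0.038, 0.03, 87.0] off [ 0.006  0.362 -0.008] turn [ 0.001 -0.001  0.001]
```

View pics/v14.png

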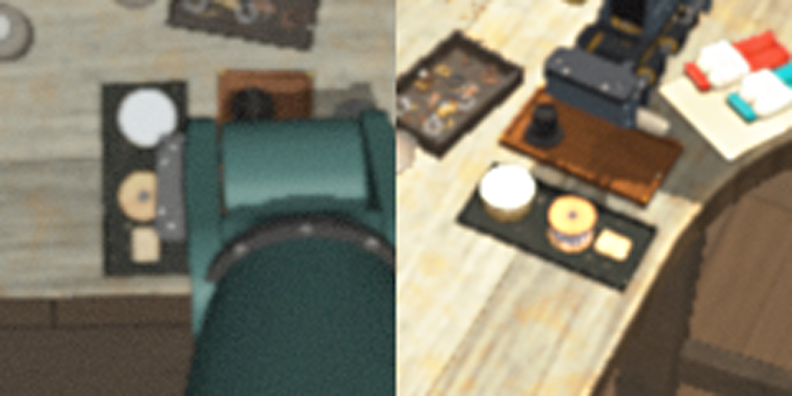

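```bash
python3 - <<'E'
from h import *
c=cam("scene")
for px in [(372,208),(371,209),(373,207)]:print(onplane(c,px,.056).round(4))
print(proj(c,(.409,.04,.056)),proj(c,(.409,.04,.013)), proj(c,(.402,.05,.012)))
E
python3 -m crank '[{"offset":[0,0.15,0],"turn":[0,0,0]},{"offset":[0,0.25,0],"turn":[0,0,0]},{"offset":[0,0.33,0],"turn":[0,0,0]},{"offset":[0,0.33,0],"turn":[0,0,0]}]' - 
python3 - <<'E'
from h import *
cam("scene","pics/s15.png")
b=cv2.imread("pics/s15.png")[180:260,310:410]
cv2.imwrite("pics/v15.png",cv2.resize(b,None,fx=6,fy=6,interpolation=2))
E
```

```text
[0.4103 0.0376 0.056 ]
[0.4114 0.0425 0.056 ]
[0.4093 0.0326 0.056 ]
[372.09942066 208.71671559] [370.74039146 218.48303125] [371.57469299 221.84757054]
t: 23.55
position: [0.4536, 0.0378, 0.0357]
ee_rot: [[0.052, 0.004, -0.999], [0.999, 0.001, 0.052], [0.001, -1.0, -0.004]]
force: [-0.6, -0.0, 0.1]
opening: 0.139
```

View pics/v15.png

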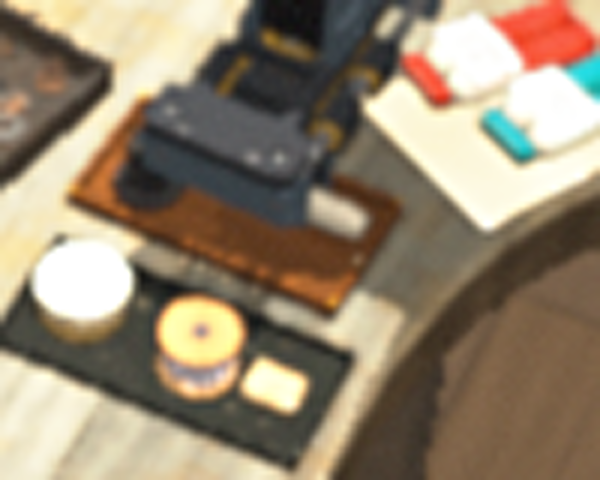

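```bash

python3 -m crank '[{"offset":[0,0,-0.02],"turn":[0,0,0]},{"offset":[0,0.03,-0.02],"turn":[0,0,0]},{"offset":[0,0.05,-0.02],"turn":[0,0,0]},{"offset":[0,0.05,-0.02],"turn":[0,0,0]}]' - 
python3 -m crank '[{"offset":[0,0,0],"turn":[0,0,0]},{"offset":[0,0,0],"turn":[0,0,0]}]' -0.55 
python3 -m crank '[{"offset":[0,-0.15,0],"turn":[0,0,0]},{"offset":[0,-0.5,0],"turn":[0,0,0]},{"offset":[0,-1,0],"turn":[0,0,0]}]' - |head -5
python3 d.py .45 .25 .25 87
```

```text
t: 24.0
position: [0.4566, 0.0377, 0.0303]
ee_rot: [[0.052, 0.005, -0.999], [0.999, 0.001, 0.052], [0.001, -1.0, -0.005]]
force: [1.2, -0.2, 1.0]
opening: 0.139
t: 24.2
position: [0.4566, 0.0377, 0.0302]
ee_rot: [[0.052, 0.005, -0.999], [0.999, 0.001, 0.052], [0.001, -1.0, -0.005]]
force: [-0.4, -0.2, 0.2]
opening: 0.226
t: 24.5
position: [0.4547, 0.0375, 0.1403]
ee_rot: [[0.052, 0.001, -0.999], [0.999, 0.001, 0.052], [0.001, -1.0, -0.001]]
force: [1.5, -0.2, -0.3]
opening: 0.224
now t24.50 [0.4547 0.0375 0.1403] jaw 87.0 open 20.4 F [ 1.5 -0.2 -0.3] j [ 0.03  0.15  2.26  0.    0.73 -1.49]
[0.45, 0.25, 0.25, 87.0] off [ 1.767 -0.912  0.131] turn [0.001 0.    0.001]
```

Clear the view: move left and up.

```bash

python3 -m crank '[{"offset":[0.1,-0.4,0],"turn":[0,0,0]},{"offset":[0.4,-0.7,0],"turn":[0,0,0]},{"offset":[0.7,-0.9,0],"turn":[0,0,0]},{"offset":[1,-0.9,0],"turn":[0,0,0]}]' - |head -2
python3 -m crank '[{"offset":[0.4,0,0],"turn":[0,0,0]},{"offset":[0.8,0,0],"turn":[0,0,0]},{"offset":[1,0,0],"turn":[0,0,0]}]' - |head -2
python3 -m crank '[{"offset":[0.4,0,0],"turn":[0,0,0]},{"offset":[0.8,0,0],"turn":[0,0,0]},{"offset":[1,0,0],"turn":[0,0,0]},{"offset":[1,0,0],"turn":[0,0,0]}]' - |head -2
python3 - <<'E'
from h import *
t=cam("top","pics/t16.png");s=cam("scene","pics/s16.png")
a=cv2.imread("pics/t16.png")[180:300,265:365];b=cv2.imread("pics/s16.png")[170:290,290:390]
cv2.imwrite("pics/v16.png",cv2.resize(np.hstack([a,b]),None,fx=4,fy=4,interpolation=2))
cv2.imwrite("pics/v17.png",cv2.resize(s["img"],None,fx=1.25,fy=1.25))
E
```

```text
t: 24.9
position: [0.4624, 0.159, 0.2524]
t: 25.2
position: [0.4685, 0.2819, 0.2529]
t: 25.6
position: [0.4743, 0.4043, 0.2531]
```

View pics/v16.png

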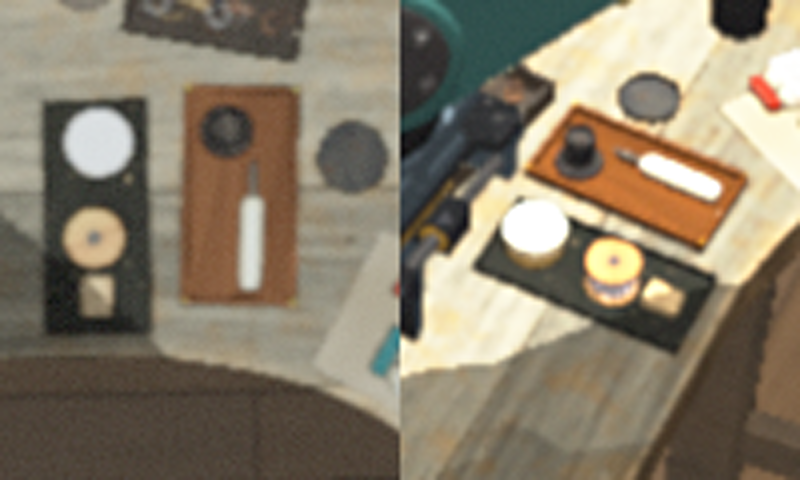

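View pics/v17.png

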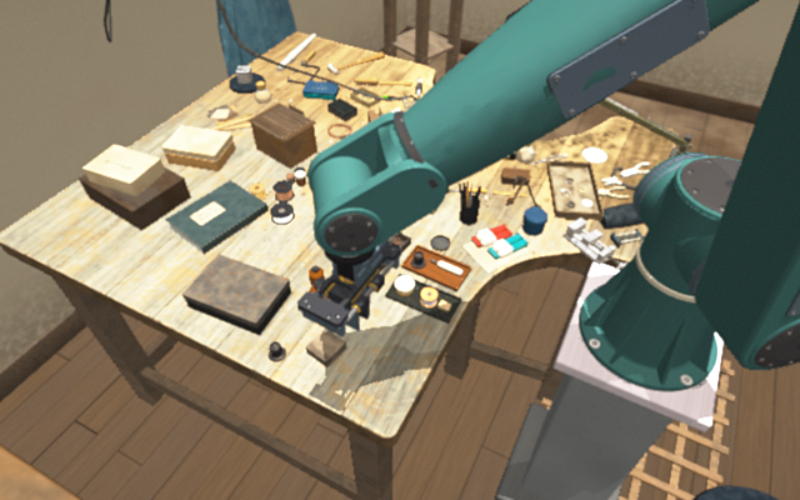

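```bash
python3 - <<'E'
from h import *
t=cam("top");s=cam("scene")
T=lambda x,y:(265+x/4,180+y/4); S=lambda x,y:(290+(x-400)/4,170+y/4)
for n,a,b in [("lid",T(98,142),S(535,227)),("spool",T(95,238),S(613,261)),("block",T(97,296),S(664,295)),("loupe top",T(231,128),S(577,136)),("butt",T(248,288),S(717,192)),("tip",T(254,165),S(622,155))]:
    p,e=tri(t,a,s,b); print(n,p.round(4),round(e,4))
a=cv2.imread("pics/s16.png");b=cv2.imread("pics/s4.png")
W=lambda h:(h[...,2]>0)
for f in("scene0","s16"):
    im=cv2.imread(f"pics/{f}.png"); cv2.imwrite(f"/tmp/{f}.png",im[255:300,240:285])
x=cv2.imread("/tmp/scene0.png");y=cv2.imread("/tmp/s16.png"); cv2.imwrite("pics/lb.png",cv2.resize(np.hstack([x,y]),None,fx=7,fy=7))
sc=[cv2.imread(f"pics/{f}.png")[185:255,415:460] for f in("top0","t16")]; cv2.imwrite("pics/scr.png",cv2.resize(np.hstack(sc),None,fx=6,fy=6))
E
```

```text
lid [0.5139 0.1381 0.0203] 0.0005
spool [0.4499 0.1411 0.0222] 0.0016
block [0.4102 0.141  0.0072] 0.0004
loupe top [0.5228 0.049  0.0264] 0.0038
butt [0.4138 0.0388 0.0113] 0.0006
tip [0.4957 0.0321 0.0032] 0.0024
```

View pics/lb.png

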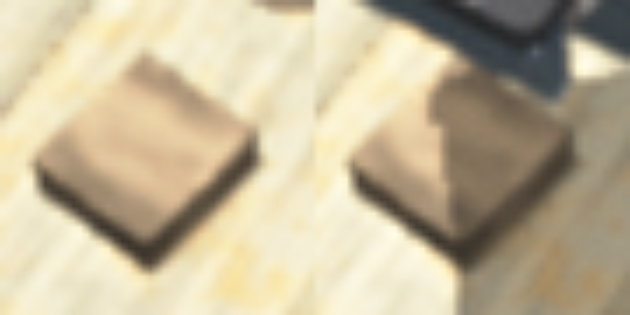

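View pics/scr.png

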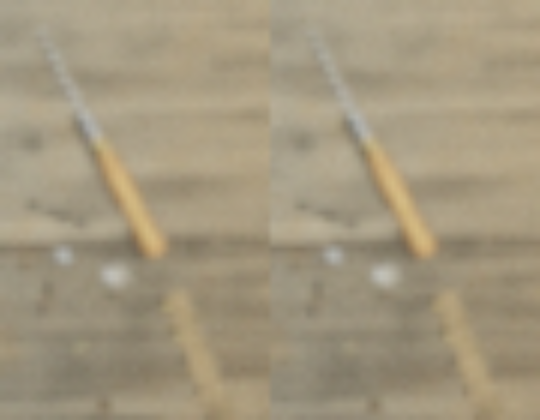

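Everything sits inside its tray, and the large block and scriber have not moved. Handing in.

```bash
python3 -c "
from bench import *
print(close_job(), state()['t'])"
```

```text
the job is handed in; nothing more can be done
the job is handed in; nothing more can be done
```

Both kits are made up and the job is handed in, at about 26 s of the 102 s allowed. The flux pot, solder spool and small block are in the black tray. The right-hand loupe and the white-handled graver are in the wooden tray.

- **Placement:** the last pictures from both cameras show all five things upright or flat on their tray floors, clear of the walls and of each other. The gripper was clear of everything.
- **Left alone:** the large soldering block and the scriber look unmoved when the first and last pictures are compared.
- **Heights:** the final two-view heights read low for some things: lid about 20 mm against an expected 27, spool 22 against 28, loupe top 26 against 37. I put this down to hand-picked pixels and the roughly 2 mm calibration. The tool height at each release matched the tray floor to within about 3 mm.
- **Forces:** the highest force I read was about 9 N, as the fingers closed on the loupe.

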